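# Hang the rinsed basket on the drip rack and bolt it in

## Robot

A 7-joint arm with a two-finger parallel gripper is mounted at the origin on a cart in front of the work surface, level with it; the furniture and walls round the work are solid. World frame = base frame: x ahead of the robot, y to its left, z up, the work surface at z = 0. Lengths are in m, angles in rad, forces in N, time in s.
With the tool pointing down it reaches from about 0.35 to 0.9 m from the base axis. Payload 8.1 kg.
Tool frame: the origin (TCP) lies at the very end of the fingers, on their centre line; the grasp point (between the pads) lies 19 mm behind it; z points along the fingers, y is the line along which they close (so a half turn about z gives the same grasp; the last joint's range is limited). The gripper opens to 92 mm and grips with 3 to 60 N. Pads are 19 mm wide; open, the fingers measure 130 mm over their backs; the gripper's body (75 mm by 190 mm) begins 47 mm behind the grasp point.
Start: joints at [-1.417, 0.434, 0.025, 1.573, -0.012, 1.134, -0.075], TCP at [0.159, 0.605, 0.227] pointing down, gripper open.
Joint ranges: [-2.62, 2.62], [-0.44, 2.09], [-1.27, 1.32], [0.08, 2.57], [-1.32, 4.46], [0.12, 2], [-2.74, 2.74]. Speed limits (rad/s): [2.22, 2.22, 3.01, 3.01, 3.14, 3.14, 3.14].

## Interface

Orientations are given as a rotation vector (axis times angle).
In Python, from cell import observe, get_image, sign_off, find_in, trace, place_of gives the robot as it stands. The module is installed in compiled form; this text tells all that it offers.
- The arm moves only by the shell command python3 -m handwheel 'ROWS' [OPENING] [FORCE]. ROWS is JSON, a list of rows, each a list of 6 numbers: the shift along the tool's x, y, z each as a share of 0.02 m, from -1 to 1, then the turn, a rotation vector about the tool's x, y, z each as a share of 4 degrees, from -1 to 1. A call has 1 to 8 rows; each row shifts and turns the commanded pose from where the row before left it, along the tool's axes as they then stand; what a row does not reach is not made up. A row lasts 1/12 s, in which the tool goes at most 41.7 mm and 7.16 degrees, less where a joint would pass 70% of its speed; a pose out of reach is approached as far as the arm can. A call with a number of a shift or a turn outside -1 to 1 is refused whole. A call with a gripper value outside its range is refused whole. OPENING is the opening, from 0 (shut) to 1 (fully open), set as the call begins (- or left out, the last holds). The fingers move at their own pace and stop on an object; FORCE is the grip in N (left out, the last holds). Time passes only in rows, so rows that do not move let the fingers close. It gives the time, the measured TCP pose, the force, the opening and the grip force at its end, in the units of the state.
- observe(): the state, without advancing time (a new reading comes with each control period).
- get_image(name): name is "side" or "top"; returns a dict with "image" (400x640x3 uint8, red, green, blue), "fx", "fy", "cx", "cy" (pixels), "k1" (the pictures are not rectified: a ray, as slopes to the right and down, at radius r is drawn at 1 + k1 r^2 times it, then the intrinsics apply), "position" and "orientation" of the camera in the world. Camera axes: x right, y down, z forward; pixel columns grow to the right and rows downward; lengths in m; the calibration is good to about 2 mm. A picture is of the moment at which its call begins. There is no depth.
- sign_off(): hands the job in; it is judged then, once.
Trained networks look in the newest picture that a camera, given by its name, has taken for a name from the list of things; names that differ only in an ending like _2 or _b are one class to them, and where a whole thing is asked for, a point or a joint stands for the part that bears it (a point fixed in the world has none). Each returns a list of dicts, best first, with "score" (0 to 1); they miss things now and then, are a little off and sometimes report something else, mostly with a low value. They report only what shows in the picture. A call takes as long as a camera call.
- find_in(label, camera): "rect" ([centre column, centre row, width, height] as shares, 0 to 1, of the picture: columns of its width, rows of its height, round what is visible of it).
- trace(label, camera): "region" (400x640 bool, what is visible of it) and "rect" ([centre column, centre row, width, height] as shares, 0 to 1, of the picture: columns of its width, rows of its height, round what is visible of it).
- place_of(label, camera): "point" ([column, row] as shares, 0 to 1, of the picture: columns of its width, rows of its height: a listed point, or the origin of a listed thing).
The state is a dict: "clock": time; "joints": joint angles; "dq": joint speeds; "joint_efforts": joint torques, N m; "position": TCP position; "ee_rot": TCP orientation; "force": force on the tool from outside, world axes, zero at the start; "ft_torque": the same for the moment, N m; "width": opening from 0.0 (shut) to 1.0 (fully open); "gripper_force": force on a finger pad.
Only numpy, scipy, OpenCV 4.12 (cv2) and the standard library are available. Lean on these libraries where they do the work, as an engineer would, in place of code of your own. Each camera call takes 0.05 s, during which the arm holds its last target. There are 200 camera calls.

## Task

Hang the wire basket up to drip: put the straight bar of its handle into both upturned hooks of the drip rack, underneath the rack's shelf, so that the basket hangs level and you have let go of it. Then push the bolt on the left hook all the way home, until its round knob meets the barrel, so that the basket is locked in. Work gently, without ramming the rack or the bolt, and leave the jar and the two jaw models where they are.

Things in the scene. Friction and masses are not known exactly. Their poses are not given: they have to be found in the camera images.
- basket: Loose stainless wire basket, body 80 (x) x 140 (y) x 50 mm high, about 0.25 kg. A rigid fixed arched handle stands over it: 10 mm round steel bar, two uprights at y = +-84 mm and a straight horizontal bar along y whose axis is 125 mm above the underside. Origin: centre of the underside; z up. The basket is the same either way round.
- handle_bar (a point): Middle of the basket handle's straight bar, on its axis (basket frame 0, 0, 125 mm). The bar runs along basket y and is straight from y = -78 to +78 mm; there is 75 mm of free space between it and the basket's rim.
- rack: Drip rack, fixed: tray foot 160 (x) x 250 (y) mm with an 18 mm rim, white back sheet at x = +59 mm, two flat steel hooks (6 mm thick) at y = -50 and +50 mm reaching from the sheet towards -x, a shelf above them with two small bottles. Origin: centre of the foot's underside, on the desk; its front (-x) faces the robot, z up, +y is left seen from the robot.
- throat (a point): Where the bar's middle is when the basket hangs properly: midway between the hooks, 190 mm above the desk (rack frame 0, 0, 190); axes as the rack's. Each hook's throat is open at the top, 16 mm wide (x = -8 to +8), its floor 5 mm below this point; the upturned tips (x = -22 to -8) end 15 mm above it.
- shelf_edge (a point): Middle of the lower front edge of the shelf that overhangs the throats: rack frame 18, 0, 330 mm. The shelf runs from here back to x = +80 mm over the whole 250 mm width, so a gripper pointing straight down cannot reach the throats; one tilted towards the robot can.
- barrel (a point): Middle of the front (-x) end of the bolt's barrel on the left hook, rack frame -33, 58, 204 mm. The barrel is 18 mm in diameter and runs along rack x to x = -9 mm, in front of the throat; the keeper eye stands behind the throat (x = +12 to +24 mm), its top 215 mm above the desk.
- bolt (a joint): Travel of the bolt in m: 0 drawn out towards the robot, 0.028 fully home. A 10 mm rod along rack x at y = +58 mm, 204 mm above the desk; pushed to +x it crosses the left throat above the bar into the keeper eye. It stays where left, takes a few newtons to slide, and cannot pass unless the bar is down in the throat.
- bolt_knob (a point): Middle of the front (-x) face of the bolt's round knob, 20 mm diameter, 10 mm thick; axes as the rack's. When home, the knob's back meets the barrel's front end.
- jaw_white: White plaster jaw model, 75 x 67 x 32 mm, bystander. Origin: centre of the underside.
- jaw_tan: Tan plaster jaw model, 75 x 67 x 32 mm, bystander. Origin: centre of the underside.
- jar_brown: Brown jar with pale cap, 58 mm diameter, 82 mm high, bystander. Origin: centre of the underside.

How it is judged:
On the way, in this order (a step that is already met when the one before it is completed fails the run):
1. the basket hangs level in both hooks, let go, with the bolt still drawn (x of handle_bar in the frame of throat between -0.006 and 0.006 m and y of handle_bar in the frame of throat between -0.025 and 0.025 m and z of handle_bar in the frame of throat between -0.005 and 0.005 m and angle between the y axis of basket and the y axis of rack, either way round below 0.1 rad and angle between basket's own z axis and vertical below 0.2 rad and contact force between the fingers and basket below 0.2 N and value of joint bolt below 0.012 m), for 0.2 s.
2. the bolt is home in its keeper over the bar (x of handle_bar in the frame of throat between -0.006 and 0.006 m and y of handle_bar in the frame of throat between -0.025 and 0.025 m and z of handle_bar in the frame of throat between -0.005 and 0.005 m and angle between the y axis of basket and the y axis of rack, either way round below 0.1 rad and angle between basket's own z axis and vertical below 0.2 rad and value of joint bolt above 0.0255 m), for 0.2 s.
At the end, for the whole second after the job is handed in: The basket hangs by its bar in both hooks (bar's middle within 6 mm in x, 25 mm sideways and 5 mm in height of the throat point, bar within 0.10 rad of the rack's width, basket within 0.2 rad of upright), at rest, and the bolt is at least 25.5 of its 28 mm home (all of step 2 and linear speed of basket below 0.03 m/s and angular speed of basket below 0.3 rad/s); the robot touches nothing.
It fails at once if the basket is rammed against the rack (over 50 N) (contact force between basket and rack above 50 N).
It fails at once if the bolt is rammed (over 50 N) (contact force between the arm and bolt above 50 N).
It fails at once if the bolt is rammed by the fingers (over 50 N) (contact force between the fingers and bolt above 50 N).
It fails at once if a jaw model or the jar is moved by over 30 mm (distance of any of jaw_white, jaw_tan, jar_brown from where it was at the start of the episode above 0.03 m).
It also fails if it takes over 54 s, if anything falls off the work surface, if the arm or the gripper's body presses on something with over 40 N, if the wrist force passes 120 N, or if a joint passes its speed limit or range.

## Working session

There is one attempt and no reset: what is moved stays moved. The work goes in short steps, Python scripts to look and compute and a shell command to move; the robot and the scene stay as the last step left them, time stands still between calls to the robot, and variables do not carry over. Pictures are saved under pics/ and viewed, at most 10 in all, crops included, and the job is handed in when it is done.

```bash
mkdir -p pics; cat > h.py <<'E'
import numpy as np, cv2
from cell import *
from scipy.spatial.transform import Rotation as R
from scipy.optimize import least_squares
def cam(n,save=None):
    c=get_image(n)
    if save: cv2.imwrite(save,cv2.cvtColor(c['image'],cv2.COLOR_RGB2BGR))
    o=np.array(c['orientation'],float)
    c['Rm']=R.from_rotvec(o).as_matrix() if o.shape==(3,) else (R.from_quat(o).as_matrix() if o.shape==(4,) else o)
    c['p']=np.array(c['position']); return c
def proj(c,P):
    v=(np.atleast_2d(P)-c['p'])@c['Rm']; s=v[:,:2]/v[:,2:]
    s=s*(1+c['k1']*(s**2).sum(1,keepdims=True))
    return s*[c['fx'],c['fy']]+[c['cx'],c['cy']]
def ray(c,uv):
    d=(np.array(uv,float)-[c['cx'],c['cy']])/[c['fx'],c['fy']]; s=d.copy()
    for _ in range(20): s=d/(1+c['k1']*(s@s))
    return c['Rm']@np.r_[s,1]
def atz(c,uv,z):
    r=ray(c,uv); return c['p']+r*(z-c['p'][2])/r[2]
def tri(c1,u1,c2,u2):
    A=[];b=[]
    for c,u in((c1,u1),(c2,u2)):
        r=ray(c,u); r/=np.linalg.norm(r); M=np.eye(3)-np.outer(r,r); A.append(M); b.append(M@c['p'])
    A=np.vstack(A);b=np.hstack(b); x=np.linalg.lstsq(A,b,rcond=None)[0]; return x,np.linalg.norm(A@x-b)
S=np.array([640,400])
E
python3 - <<'E'
from h import *
np.set_printoptions(precision=4,suppress=True)
cs={n:cam(n,f'pics/{n}0.png') for n in('top','side')}
for n,c in cs.items(): print(n,c['p'],c['orientation'],c['fx'],c['k1'])
for l in ['basket','handle_bar','rack','throat','shelf_edge','barrel','bolt_knob','jaw_white','jaw_tan','jar_brown']:
    pt={}
    for n in cs:
        r=place_of(l,n)
        for q in r[:2]: print(l,n,round(q['score'],2),np.array(q['point'])*S)
        if r: pt[n]=np.array(r[0]['point'])*S
    if len(pt)==2: print('   ',*tri(cs['top'],pt['top'],cs['side'],pt['side']))
print(observe())
E
```

```text
top [0.3567 0.145  1.2392] [-2.1437  2.1046 -0.2018] 369.08476980719195 -0.007074890668671191
side [0.4734 1.3502 0.8927] [-0.0479  2.6791 -1.5572] 482.89823581434246 0.03540827488432888
basket top 0.88 [244.608 227.8  ]
basket side 0.61 [339.712 311.68 ]
    [0.4971 0.3834 0.0033] 0.0012396219879119723
handle_bar top 0.77 [238.4  221.48]
handle_bar side 0.75 [338.112 273.12 ]
handle_bar side 0.27 [339.712 313.72 ]
    [0.5012 0.3792 0.1282] 0.0020333775466440792
rack top 0.58 [387.968 199.   ]
rack side 0.96 [311.296 216.6  ]
rack side 0.43 [322.496 174.2  ]
    [ 0.6063 -0.1015 -0.0008] 0.0004926385003971153
throat top 0.65 [398.976 186.48 ]
throat side 0.82 [311.808 166.4  ]
    [ 0.6002 -0.0938  0.2002] 0.004786427924686112
shelf_edge top 0.75 [418.688 170.32 ]
shelf_edge side 0.76 [305.6  128.48]
shelf_edge side 0.72 [302.528 267.88 ]
    [ 0.6161 -0.1172  0.3241] 0.002364161270863095
barrel top 0.75 [379.328 187.32 ]
barrel side 0.74 [311.808 170.8  ]
    [ 0.5947 -0.0348  0.2127] 0.0033809602703505637
bolt_knob top 0.46 [373.12 200.68]
bolt_knob side 0.41 [322.88 175.08]
    [
[... 330 characters left out ...]
0.0025] 0.0025171379909132356
jar_brown top 0.58 [308.096 195.4  ]
jar_brown side 0.82 [305.92 266.88]
jar_brown side 0.67 [314.112 215.08 ]
    [ 0.6096  0.173  -0.0107] 0.0089962776910403
{'clock': 1.1, 'joints': array([-1.4166,  0.4345,  0.025 ,  1.5732, -0.0116,  1.134 , -0.0751]), 'dq': array([ 0.0023,  0.0009, -0.001 ,  0.0005, -0.0004,  0.0026,  0.001 ]), 'joint_efforts': array([ -0.    , -66.7696,   0.9837, -31.482 ,  -0.0609,   0.0328,
         0.0001]), 'position': array([0.1588, 0.6045, 0.2267]), 'ee_rot': array([0.4024, 3.1157, 0.    ]), 'force': array([-0.5579,  0.5515,  0.5435]), 'ft_torque': array([-0.0155,  0.0159,  0.0435]), 'gripper_force': 0.0, 'width': 1.0040805019932815}
```

View pictures.

View pics/top0.png

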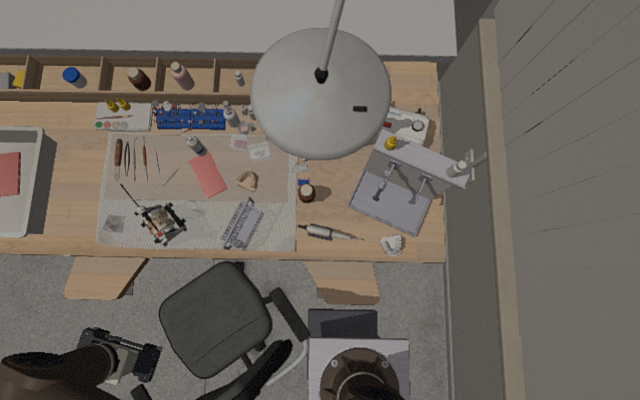

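View pics/side0.png

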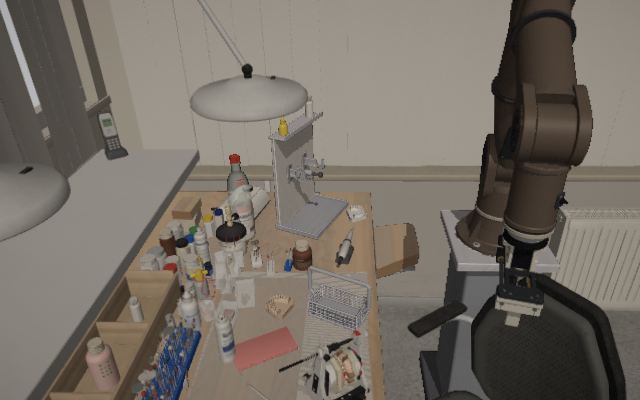

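```bash
python3 - <<'E'
import cv2,numpy as np
t=cv2.imread('pics/top0.png');s=cv2.imread('pics/side0.png')
f=lambda i,x,y,w=132,h=99:cv2.resize(i[y:y+h,x:x+w],(400,300),interpolation=cv2.INTER_CUBIC)
cv2.imwrite('pics/c1.png',np.vstack([np.hstack([f(t,345,130,),f(t,208,189,88,66)]),np.hstack([f(s,262,150,112,84),f(s,294,260,88,66)])]))
E
```

```text
(no output)
```

View pics/c1.png

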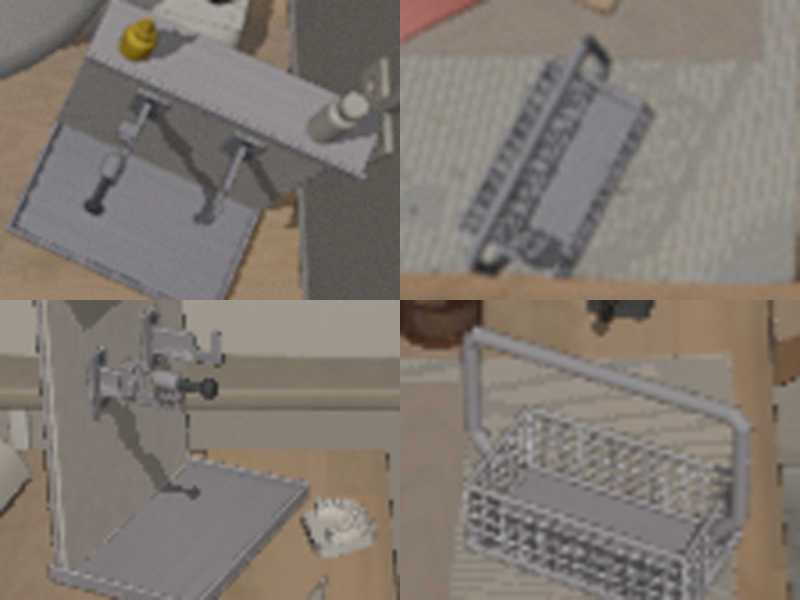

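```bash
python3 - <<'E'
from h import *
np.set_printoptions(precision=4,suppress=True)
t,s=cam('top'),cam('side')
def fit(obs,x0):
    def res(x):
        Rz=R.from_euler('z',x[2]).as_matrix(); o=[]
        for c,P,uv in obs: o.append(proj(c,Rz@np.array(P)/1000+[x[0],x[1],0])[0]-uv)
        return np.array(o)
    f=least_squares(lambda x:res(x).ravel(),x0,loss='soft_l1'); print(f.x,np.degrees(f.x[2])); print(res(f.x)); return f.x
fit([(t,(-80,125,18),(349,205.2)),(t,(18,125,335),(374,148.2)),(t,(18,-125,335),(466.1,188.1)),(t,(-15,-50,205),(412.3,201)),
 (t,(-66,58,206),(376,198.5)),(s,(-80,125,10),(318,237)),(s,(-80,-125,15),(347.4,204.7)),(s,(80,125,10),(276.5,230)),
 (t,(0,0,190),(399,186.5)),(s,(0,0,190),(311.8,166.4)),(t,(18,0,330),(418.7,170.3)),(s,(18,0,330),(305.6,128.5)),(t,(0,0,0),(388,199)),(s,(0,0,0),(311.3,216.6))],[.6,-.1,-.3])
fit([(t,(0,84,125),(250.2,198.9)),(t,(0,-84,125),(226,247.3)),(s,(0,84,125),(309.8,267.7)),(s,(0,-84,125),(369.2,286.4)),
 (t,(0,0,0),(244.6,227.8)),(s,(0,0,0),(339.7,311.7)),(t,(0,0,125),(238.4,221.5)),(s,(0,0,125),(338.1,273.1))],[.5,.38,-.5])
for l in('bolt_knob','barrel','throat'):
    for n,c in(('top',t),('side',s)):
        for q in place_of(l,n)[:1]: print(l,n,np.array(q['point'])*S,q['score'])
E
```

```text
[ 0.6017 -0.1054 -0.4097] -23.476915845814297
[[-2.1614  0.2616]
 [-1.2872  1.1981]
 [-1.9441  0.8503]
 [ 5.2353 -2.4215]
 [-0.0789  0.5257]
 [-1.3769 -0.2987]
 [ 0.1124 -3.9486]
 [-1.8622 -4.2037]
 [ 3.095   1.511 ]
 [-1.0762  1.0052]
 [-1.2207 -0.7801]
 [-1.341  -1.379 ]
 [ 1.1888  1.4025]
 [ 1.2707 -0.7816]]
[ 0.4989  0.3813 -1.994 ] -114.24641619435792
[[ 0.2505 -0.5777]
 [-1.136   0.6587]
 [-0.5565 -1.8731]
 [ 0.1477 -2.5495]
 [ 0.8032 -0.1276]
 [-0.9515  0.3272]
 [-0.585   1.3292]
 [ 0.3483  1.4742]]
bolt_knob top [376.768 199.   ] 0.51
bolt_knob side [321.792 174.92 ] 0.36
barrel top [380.992 185.6  ] 0.98
barrel side [337.6  312.48] 0.65
throat top [402.368 188.2  ] 0.58
throat side [312.128 170.4  ] 0.95
```

```bash
cat >> h.py <<'E'
from scipy.linalg import logm,expm
def T(Rm,p): M=np.eye(4); M[:3,:3]=Rm; M[:3,3]=p; return M
def tool(head,tilt):  # closing axis y lies in the plane of heading; z tilts outward from down
    h=np.array([np.cos(head),np.sin(head),0]); k=np.array([0,0,1.])
    z=np.sin(tilt)*h-np.cos(tilt)*k; y=np.cos(tilt)*h+np.sin(tilt)*k
    return np.c_[np.cross(y,z),y,z]
def now():
    o=observe(); return T(R.from_rotvec(o['ee_rot']).as_matrix(),o['position']),o
def plan(G,N=None,name='',T0=None):
    T0=now()[0] if T0 is None else T0
    X=np.linalg.inv(T0)@G; d=np.linalg.norm(X[:3,3]); a=np.degrees(np.linalg.norm(R.from_matrix(X[:3,:3]).as_rotvec()))
    n=N or int(np.ceil(max(d/.018,a/3.6,1)))
    D=expm(np.real(logm(X))/n)
    row=np.r_[D[:3,3]/.02,np.degrees(R.from_matrix(D[:3,:3]).as_rotvec())/4]
    print(name,n,'rows of',np.round(row,2).tolist(),'d %.3f a %.1f'%(d,a))
    return G
E
python3 - <<'E'
from h import *
np.set_printoptions(precision=4,suppress=True)
t,s=cam('top'),cam('side')
def fit(obs,x0):
    def res(x):
        Rz=R.from_euler('z',x[2]).as_matrix()
        return np.array([proj(c,Rz@np.array(P)/1000+[x[0],x[1],0])[0]-uv for c,P,uv in obs])
    f=least_squares(lambda x:res(x).ravel(),x0,loss='soft_l1'); print(f.x,np.degrees(f.x[2]),np.abs(res(f.x)).max(1)); return f.x
fit([(t,(-80,125,18),(349,205.2)),(t,(18,125,335),(374,148.2)),(t,(18,-125,335),(466.1,188.1)),(t,(-22,-50,205),(411.5,201.5)),
 (t,(-68,58,206),(376,198.5)),(s,(-80,125,10),(318,237)),(s,(-80,-125,18),(347.4,201.8)),(s,(80,125,0),(276.5,226.5)),
 (t,(0,0,190),(402,187.5)),(s,(0,0,190),(311.8,166.4)),(t,(18,0,330),(418.7,170.3)),(s,(18,0,330),(305.6,128.5)),(t,(0,0,0),(388,199)),(s,(0,0,0),(311.3,216.6))],[.6,-.1,-.3])
h=np.radians(65.8); A=tool(h,np.radians(60))
G=plan(T(A,[.44,.25,.30]),name='A')
plan(T(A,np.array([.4995,.381,.125])-.08*A[:,2]),name='pre',T0=G)
E
```

```text
[ 0.6018 -0.107  -0.4174] -23.916906225677458 [1.7464 0.8671 1.406  5.5779 0.9103 1.7271 1.8437 1.7684 0.6315 1.0745
 0.7867 1.5706 1.6464 1.271 ]
A 26 rows of [-0.74, -0.36, -0.35, -0.58, -0.05, 0.08] d 0.458 a 60.7
pre 9 rows of [-0.0, -0.44, 0.73, 0.0, 0.0, -0.0] d 0.154 a 0.0
```

```bash
r='x'
python3 -m handwheel '[[-0.74,-0.36,-0.35,-0.58,-0.05,0.08],[-0.74,-0.36,-0.35,-0.58,-0.05,0.08],[-0.74,-0.36,-0.35,-0.58,-0.05,0.08],[-0.74,-0.36,-0.35,-0.58,-0.05,0.08],[-0.74,-0.36,-0.35,-0.58,-0.05,0.08],[-0.74,-0.36,-0.35,-0.58,-0.05,0.08],[-0.74,-0.36,-0.35,-0.58,-0.05,0.08],[-0.74,-0.36,-0.35,-0.58,-0.05,0.08]]' 0.5 15
python3 -m handwheel '[[-0.74,-0.36,-0.35,-0.58,-0.05,0.08],[-0.74,-0.36,-0.35,-0.58,-0.05,0.08],[-0.74,-0.36,-0.35,-0.58,-0.05,0.08],[-0.74,-0.36,-0.35,-0.58,-0.05,0.08],[-0.74,-0.36,-0.35,-0.58,-0.05,0.08],[-0.74,-0.36,-0.35,-0.58,-0.05,0.08],[-0.74,-0.36,-0.35,-0.58,-0.05,0.08],[-0.74,-0.36,-0.35,-0.58,-0.05,0.08]]'
python3 -m handwheel '[[-0.74,-0.36,-0.35,-0.58,-0.05,0.08],[-0.74,-0.36,-0.35,-0.58,-0.05,0.08],[-0.74,-0.36,-0.35,-0.58,-0.05,0.08],[-0.74,-0.36,-0.35,-0.58,-0.05,0.08],[-0.74,-0.36,-0.35,-0.58,-0.05,0.08],[-0.74,-0.36,-0.35,-0.58,-0.05,0.08],[-0.74,-0.36,-0.35,-0.58,-0.05,0.08],[-0.74,-0.36,-0.35,-0.58,-0.05,0.08]]'
python3 -m handwheel '[[-0.74,-0.36,-0.35,-0.58,-0.05,0.08],[-0.74,-0.36,-0.35,-0.58,-0.05,0.08],[0,0,0,0,0,0]]'
python3 - <<'E'
from h import *
h=np.radians(65.8); A=tool(h,np.radians(60)); print(observe())
plan(T(A,np.array([.4995,.381,.125])-.08*A[:,2]),name='pre')
E
```

```text
clock: 2.27
position: [0.255, 0.5094, 0.2757]
ee_rot: [0.457, 2.998, 0.49]
force: [-0.1, 0.3, 0.6]
width: 0.509
gripper_force: 0.0
clock: 2.93
position: [0.3421, 0.3989, 0.3024]
ee_rot: [0.497, 2.808, 0.943]
force: [-0.3, 0.3, 0.4]
width: 0.502
gripper_force: 0.0
clock: 3.6
position: [0.4224, 0.2808, 0.3019]
ee_rot: [0.524, 2.558, 1.353]
force: [-0.7, -0.5, 2.2]
width: 0.499
gripper_force: 0.0
clock: 3.85
position: [0.4321, 0.2522, 0.3095]
ee_rot: [0.528, 2.491, 1.436]
force: [1.3, -0.7, -0.3]
width: 0.502
gripper_force: 0.0
{'clock': 3.85, 'joints': array([-1.60140099, -0.43839703,  1.31782797,  2.47140336, -1.31716777,
        0.40275104,  2.15364853]), 'dq': array([ 0.0105217 ,  0.00046411,  0.003062  , -0.01345752, -0.00185195,
       -0.05817775, -0.09728295]), 'joint_efforts': array([ -1.29661046,  16.5539217 , -11.01460665, -25.67716241,
        -2.01324843,   3.76030996,   1.1332646 ]), 'position': array([0.43209865, 0.25217576, 0.30953219]), 'ee_rot': array([0.52819342, 2.49130786, 1.43572861]), 'force': array([ 1.28900109, -0.69645197, -0.29610097]), 'ft_torque': array([-0.9776359 ,  0.43922972,  0.00585958]), 'gripper_force': 0.0, 'width': 0.5020429868940212}
pre 10 rows of [-0.04, -0.44, 0.69, 0.0, 0.01, 0.01] d 0.163 a 0.5
```

```bash
python3 -m handwheel '[[-0.04,-0.44,0.69,0,0,0],[-0.04,-0.44,0.69,0,0,0],[-0.04,-0.44,0.69,0,0,0],[-0.04,-0.44,0.69,0,0,0],[-0.04,-0.44,0.69,0,0,0],[-0.04,-0.44,0.69,0,0,0],[-0.04,-0.44,0.69,0,0,0],[-0.04,-0.44,0.69,0,0,0]]'
python3 -m handwheel '[[-0.04,-0.44,0.69,0,0,0],[-0.04,-0.44,0.69,0,0,0],[0,0,0,0,0,0]]' 
python3 - <<'E'
from h import *
h=np.radians(65.8); A=tool(h,np.radians(60)); print(observe()['joints'])
plan(T(A,np.array([.4995,.381,.125])+.017*A[:,2]),name='in')
t,s=cam('top','pics/top1.png'),cam('side','pics/side1.png')
a=cv2.imread('pics/top1.png');b=cv2.imread('pics/side1.png')
P,o=now()
for c,i in((t,a),(s,b)):
    for n in (0,-.019): 
        u=proj(c,P[:3,3]+n*P[:3,2])[0]; print(u)
f=lambda i,x,y,w=132,h=99:cv2.resize(i[y:y+h,x:x+w],(400,300),interpolation=cv2.INTER_CUBIC)
cv2.imwrite('pics/c2.png',np.hstack([f(a,188,174),f(b,282,240,112,84)]))
E
```

```text
clock: 4.52
position: [0.4262, 0.2812, 0.2784]
ee_rot: [0.551, 2.562, 1.323]
force: [0.7, -0.4, 0.3]
width: 0.499
gripper_force: 0.0
clock: 4.77
position: [0.4228, 0.2873, 0.2707]
ee_rot: [0.555, 2.578, 1.296]
force: [0.5, 0.5, -1.5]
width: 0.498
gripper_force: 0.0
[-1.79242931 -0.43730838  1.31671332  2.48592304 -1.3174818   0.19650443
  2.05045544]
in 12 rows of [-0.13, -0.23, 0.81, -0.13, 0.02, 0.01] d 0.205 a 6.5
[260.86354248 244.96247403]
[265.48787559 247.28429745]
[368.67651399 205.97413963]
[371.16835361 199.44134751]
```

View pics/c2.png

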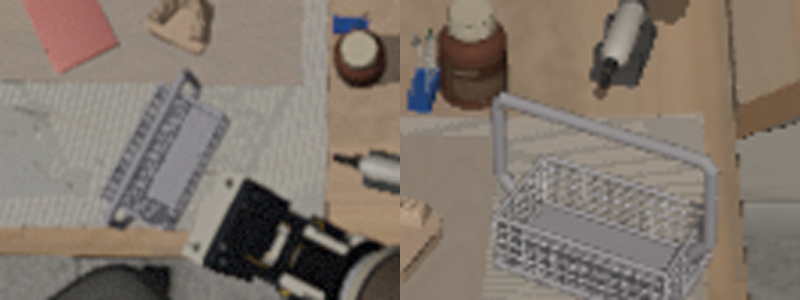

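```bash
python3 - <<'E'
from h import *
A=tool(np.radians(65.8),np.radians(15))
plan(T(A,np.array([.4995,.381,.125])-.09*A[:,2]),name='pre')
E
```

```text
pre 11 rows of [-0.14, 0.19, 0.48, 0.88, 0.02, -0.0] d 0.115 a 38.6
```

```bash
python3 -m handwheel '[[-0.14,0.19,0.48,0.88,0.02,0],[-0.14,0.19,0.48,0.88,0.02,0],[-0.14,0.19,0.48,0.88,0.02,0],[-0.14,0.19,0.48,0.88,0.02,0],[-0.14,0.19,0.48,0.88,0.02,0],[-0.14,0.19,0.48,0.88,0.02,0],[-0.14,0.19,0.48,0.88,0.02,0],[-0.14,0.19,0.48,0.88,0.02,0]]'
python3 -m handwheel '[[-0.14,0.19,0.48,0.88,0.02,0],[-0.14,0.19,0.48,0.88,0.02,0],[-0.14,0.19,0.48,0.88,0.02,0],[0,0,0,0,0,0]]'
python3 - <<'E'
from h import *
A=tool(np.radians(65.8),np.radians(15)); print(observe()['joints'])
plan(T(A,np.array([.4995,.381,.125])+.014*A[:,2]),name='in')
E
```

```text
clock: 5.53
position: [0.4263, 0.3182, 0.2629]
ee_rot: [0.564, 2.771, 1.06]
force: [-0.8, 0.3, 0.3]
width: 0.5
gripper_force: 0.0
clock: 5.87
position: [0.4235, 0.3348, 0.2674]
ee_rot: [0.579, 2.871, 0.824]
force: [0.5, 0.0, 1.3]
width: 0.495
gripper_force: 0.0
[-2.15490865 -0.43701197  1.3154564   2.19283109  0.37127192  0.56189798
  0.15726872]
in 11 rows of [-0.24, 0.03, 0.79, 0.38, -0.03, 0.03] d 0.181 a 17.0
```

```bash
python3 - <<'E'
from h import *
plan(T(tool(np.radians(75.4),0),[.17,.62,.26]),name='back')
plan(T(tool(np.radians(75.4),0),[.40,.55,.28]),name='out')
E
```

```text
back 22 rows of [0.76, 0.41, 0.14, 0.36, 0.02, -0.09] d 0.382 a 32.9
out 13 rows of [0.35, 0.74, 0.18, 0.61, 0.03, -0.15] d 0.217 a 32.9
```

```bash
python3 -m handwheel '[[0.76,0.41,0.14,0.36,0.02,-0.09],[0.76,0.41,0.14,0.36,0.02,-0.09],[0.76,0.41,0.14,0.36,0.02,-0.09],[0.76,0.41,0.14,0.36,0.02,-0.09],[0.76,0.41,0.14,0.36,0.02,-0.09],[0.76,0.41,0.14,0.36,0.02,-0.09],[0.76,0.41,0.14,0.36,0.02,-0.09],[0.76,0.41,0.14,0.36,0.02,-0.09]]' >/dev/null; python3 -c "from cell import*;print(observe()['joints'].round(2),observe()['position'])"
python3 -m handwheel '[[0.76,0.41,0.14,0.36,0.02,-0.09],[0.76,0.41,0.14,0.36,0.02,-0.09],[0.76,0.41,0.14,0.36,0.02,-0.09],[0.76,0.41,0.14,0.36,0.02,-0.09],[0.76,0.41,0.14,0.36,0.02,-0.09],[0.76,0.41,0.14,0.36,0.02,-0.09],[0.76,0.41,0.14,0.36,0.02,-0.09],[0.76,0.41,0.14,0.36,0.02,-0.09]]' >/dev/null; python3 -c "from cell import*;print(observe()['joints'].round(2),observe()['position'])"
python3 -m handwheel '[[0.76,0.41,0.14,0.36,0.02,-0.09],[0.76,0.41,0.14,0.36,0.02,-0.09],[0.76,0.41,0.14,0.36,0.02,-0.09],[0.76,0.41,0.14,0.36,0.02,-0.09],[0.76,0.41,0.14,0.36,0.02,-0.09],[0.76,0.41,0.14,0.36,0.02,-0.09]]'; python3 -c "from cell import*;print(observe()['joints'].round(2))"
```

```text
[-2.6  -0.44  1.32  2.06  0.57  0.89 -0.3 ] [0.32432032 0.43077223 0.28331939]
[-2.61 -0.06  1.32  1.95  0.1   0.98 -0.06] [0.19575487 0.47128308 0.31321002]
clock: 7.7
position: [0.125, 0.545, 0.3022]
ee_rot: [0.408, 3.085, 0.106]
force: [-0.5, 0.6, 1.1]
width: 0.501
gripper_force: 0.0
[-2.29  0.36  1.15  1.74 -0.34  1.19  0.24]
```

```bash
python3 -m handwheel '[[0,0,0,0,0,0],[0,0,0,0,0,0],[0,0,0,0,0,0],[0,0,0,0,0,0]]'; python3 - <<'E'
from h import *
print(observe()['joints'].round(3))
plan(T(tool(np.radians(75.4),0),[.20,.68,.28]),name='out')
E
```

```text
clock: 8.03
position: [0.1258, 0.5436, 0.3036]
ee_rot: [0.411, 3.084, 0.109]
force: [-0.0, 0.4, 0.1]
width: 0.502
gripper_force: 0.0
[-2.295  0.353  1.15   1.741 -0.336  1.193  0.24 ]
out 9 rows of [-0.2, 0.83, 0.17, 0.12, 0.03, -0.02] d 0.157 a 4.4
```

```bash
python3 -m handwheel '[[-0.2,0.83,0.17,0.12,0.03,0],[-0.2,0.83,0.17,0.12,0.03,0],[-0.2,0.83,0.17,0.12,0.03,0],[-0.2,0.83,0.17,0.12,0.03,0],[-0.2,0.83,0.17,0.12,0.03,0],[-0.2,0.83,0.17,0.12,0.03,0],[-0.2,0.83,0.17,0.12,0.03,0],[-0.2,0.83,0.17,0.12,0.03,0]]'; python3 - <<'E'
from h import *
print(observe()['joints'].round(3))
plan(T(tool(np.radians(50),0),[.45,.56,.28]),name='right')
E
```

```text
clock: 8.7
position: [0.1914, 0.6655, 0.2831]
ee_rot: [0.412, 3.111, 0.009]
force: [-0.7, 0.4, 0.4]
width: 0.5
gripper_force: 0.0
[-1.897  0.652  0.978  1.358 -0.535  1.399  0.375]
right 16 rows of [-0.88, 0.07, 0.01, 0.01, 0.0, 0.39] d 0.279 a 24.9
```

```bash
python3 -m handwheel '[[-0.88,0.07,0.01,0,0,0.39],[-0.88,0.07,0.01,0,0,0.39],[-0.88,0.07,0.01,0,0,0.39],[-0.88,0.07,0.01,0,0,0.39],[-0.88,0.07,0.01,0,0,0.39],[-0.88,0.07,0.01,0,0,0.39],[-0.88,0.07,0.01,0,0,0.39],[-0.88,0.07,0.01,0,0,0.39]]'; python3 -c "from cell import*;print(observe()['joints'].round(2))"
python3 -m handwheel '[[-0.88,0.07,0.01,0,0,0.39],[-0.88,0.07,0.01,0,0,0.39],[-0.88,0.07,0.01,0,0,0.39],[-0.88,0.07,0.01,0,0,0.39],[-0.88,0.07,0.01,0,0,0.39],[-0.88,0.07,0.01,0,0,0.39],[-0.88,0.07,0.01,0,0,0.39],[-0.88,0.07,0.01,0,0,0.39]]'; python3 - <<'E'
from h import *
print(observe()['joints'].round(3))
A=tool(np.radians(40),0)
plan(T(A,[.4995,.381,.24]),name='above, az 40')
A=tool(np.radians(65.8),0)
plan(T(A,[.4995,.381,.24]),name='above')
E
```

```text
clock: 9.37
position: [0.3272, 0.6256, 0.2822]
ee_rot: [0.75, 3.048, 0.011]
force: [-0.2, 0.5, -0.3]
width: 0.5
gripper_force: 0.0
[-1.69  0.69  1.01  1.32 -0.58  1.43  0.38]
clock: 10.03
position: [0.451, 0.5583, 0.281]
ee_rot: [1.077, 2.948, 0.012]
force: [0.1, 0.3, 0.4]
width: 0.501
gripper_force: 0.0
[-1.483  0.723  1.038  1.288 -0.613  1.45   0.371]
above, az 40 11 rows of [-0.72, -0.42, 0.18, 0.01, -0.0, 0.22] d 0.188 a 9.9
above 11 rows of [-0.62, -0.56, 0.18, 0.01, 0.0, -0.36] d 0.188 a 15.9
```

```bash
cat > fk.py <<'E'
import numpy as np, itertools
from scipy.spatial.transform import Rotation as R
from scipy.optimize import least_squares
from cell import observe
o=observe()
D=[([-1.4166,.4345,.025,1.5732,-.0116,1.134,-.0751],[.1588,.6045,.2267],[.4024,3.1157,0]),
([-1.60140099,-0.43839703,1.31782797,2.47140336,-1.31716777,0.40275104,2.15364853],[0.43209865,0.25217576,0.30953219],[0.52819342,2.49130786,1.43572861]),
([-1.79242931,-0.43730838,1.31671332,2.48592304,-1.3174818,0.19650443,2.05045544],[.4228,.2873,.2707],[.555,2.578,1.296]),
([-2.15490865,-0.43701197,1.3154564,2.19283109,0.37127192,0.56189798,0.15726872],[.4235,.3348,.2674],[.579,2.871,.824]),
([-2.295,.353,1.15,1.741,-.336,1.193,.24],[.1258,.5436,.3036],[.411,3.084,.109]),
([-1.897,.652,.978,1.358,-.535,1.399,.375],[.1914,.6655,.2831],[.412,3.111,.009]),
([-1.483,.723,1.038,1.288,-.613,1.45,.371],[.451,.5583,.281],[1.077,2.948,.012])]
AX='zyzyzyz'
# p: base z yaw, tool z yaw, z0, d1,d2,d3, offsets a1..a4 in x
def fk(q,p,s):
    M=R.from_euler('z',p[0]); t=np.array([0,0,p[2]])
    L={2:[p[6],0,0],3:[0,0,p[3]],4:[p[7],0,0],5:[0,0,p[4]],6:[p[8],0,0]}
    for i in range(7):
        M=M*R.from_euler(AX[i],s[i]*q[i])
        if i==0: t=t+M.apply([p[6],0,0])
        if i==2: t=t+M.apply([p[7],0,p[3]])
        if i==3: t=t+M.apply([p[8],0,0])
        if i==4: t=t+M.apply([0,0,p[4]])
        if i==5: t=t+M.apply([p[9],0,0])
    M=M*R.from_euler('z',p[1]); return t+M.apply([0,0,p[5]]),M
def res(p,s):
    r=[]
    for q,x,w in D:
        t,M=fk(q,p,s); r+=[*(t-x),*(.3*(R.from_rotvec(w).inv()*M).as_rotvec())]
    return np.array(r)
E
python3 - <<'E'
from fk import *
best=[]
for s in itertools.product([1,-1],repeat=7):
    if s[1]<0: continue
    f=min((least_squares(res,[a,b,.2,.4,.4,.3,0,0,0,0],args=(s,),max_nfev=15) for a in(0,1.57,3.1,4.7) for b in (0,2)),key=lambda f:f.cost)
    best.append((f.cost,s,f.x))
best.sort(key=lambda b:b[0])
for b in best[:3]: print(b[0],b[1],b[2].round(4))
E
```

```text
0.0006314672816294885 (-1, 1, -1, 1, -1, 1, -1) [ 6.2315e+00  1.5269e+00  2.9040e-01  5.4700e-01  4.5380e-01  3.8690e-01
 -9.4000e-03 -1.0200e-02 -1.7900e-02 -5.7000e-03]
0.19932567500374415 (1, 1, 1, 1, 1, 1, 1) [ 2.3527  1.5512  0.9601  0.6592  0.5961  0.8178  0.1467 -0.491   0.4894
 -0.2286]
0.20535748296304843 (-1, 1, 1, 1, 1, 1, 1) [-0.524   2.1981 -0.0846  0.4731  0.0545 -0.1678  0.5734 -0.039   0.2291
  0.1525]
```

```bash
cat >> fk.py <<'E'
S_=(-1,1,-1,1,-1,1,-1); P_=least_squares(res,[6.23,1.527,.29,.547,.454,.387,0,0,0,0],args=(S_,)).x
LO=np.array([-2.62,-.44,-1.27,.08,-1.32,.12,-2.74]);HI=np.array([2.62,2.09,1.32,2.57,4.46,2,2.74])
F=lambda q:fk(q,P_,S_)
def err(q,x,M):
    t,N=F(q); return np.r_[x-t,.3*N.apply((N.inv()*M).as_rotvec())]
def sim(q,x,M,n):  # min-norm resolved-rate walk to the pose
    q=np.array(q,float); t0,M0=F(q); w=(M0.inv()*M).as_rotvec()
    for k in range(1,n+1):
        xk=t0+(x-t0)*k/n; Mk=M0*R.from_rotvec(w*k/n)
        for _ in range(4):
            J=np.array([(err(q,xk,Mk)-err(q+e,xk,Mk))/1e-5 for e in np.eye(7)*1e-5]).T
            q=np.clip(q+J.T@np.linalg.solve(J@J.T+1e-5*np.eye(6),err(q,xk,Mk)),LO,HI)
    return q,np.linalg.norm(err(q,x,M))
def ik(q0,x,M):
    f=least_squares(lambda q:np.r_[err(q,x,M)*100,.02*(q-np.array([0,.4,0,1.5,0,1.2,0]))],np.clip(q0,LO+.01,HI-.01),bounds=(LO,HI)); return f.x,np.linalg.norm(err(f.x,x,M))
E
cat > s1.py <<'E'
from fk import *; from h import tool
np.set_printoptions(precision=2,suppress=True); r=np.radians
q=observe()['joints']; t,M=F(q); print('model err',t-observe()['position'],np.abs(res(P_,S_)).max())
def pose(b,h,th,k): A=tool(r(h),r(th)); return np.array(b)+k*A[:,2],R.from_matrix(A)
bar=[.4995,.381,.125]; thr=[.602,-.107,.19]
print('ideal IK')
for th in(0,15,30): 
    print('grasp',th,*ik([-.6,.4,0,1.5,0,1.2,0],*pose(bar,65.8,th,.014)))
for th in(50,60,65): print('rack',th,*ik([.2,.0,0,1.8,0,.6,0],*pose(thr,-23.9,th,.014)))
print('sim')
for th in (0,15,30):
    q1,e=sim(q,*pose([.4995,.381,.245],65.8,th,.014),12); q2,e2=sim(q1,*pose(bar,65.8,th,.014),8); q3,e3=sim(q2,*pose([.4995,.381,.29],65.8,th,.014),8)
    q4,e4=sim(q3,*pose([.45,.1,.29],10,th,.014),20); q5,e5=sim(q4,*pose([.50,-.06,.26],-23.9,60,.014),20); q6,e6=sim(q5,*pose(thr,-23.9,60,.014),8)
    for a,b in((q1,e),(q2,e2),(q3,e3),(q4,e4),(q5,e5),(q6,e6)): print(th,a,round(b,3))
E
python3 s1.py
```

```text
model err [-0. -0. -0.] 0.017771873671133392
ideal IK
grasp 0 [-0.46  0.55 -0.34  1.72  0.22  0.91  0.26] 8.678015237645182e-08
grasp 15 [-0.27  0.46 -0.45  1.93  0.11  0.56  0.41] 2.2569171784059268e-07
grasp 30 [ 0.11  0.49 -0.79  2.13  0.15  0.22  0.48] 4.477373942149826e-07
rack 50 [ 0.95  0.54 -1.27  2.42  2.03  0.91 -2.23] 1.293111733282177e-06
rack 60 [ 0.86  0.71 -1.27  2.53  2.26  1.28 -2.4 ] 1.0197042335678784e-06
rack 65 [ 0.81  0.84 -1.27  2.57  2.36  1.51 -2.42] 9.414642586140496e-07
sim
0 [-1.35  0.59  1.    1.59 -0.52  1.25  0.9 ] 0.0
0 [-1.3   0.7   0.92  1.72 -0.63  1.05  0.99] 0.0
0 [-1.36  0.56  1.02  1.53 -0.49  1.33  0.87] 0.0
0 [-1.4   0.26  1.32  1.91 -0.27  1.18  0.21] 0.003
0 [-1.04 -0.02  0.64  2.57  2.03  0.74 -2.64] 0.054
0 [ 0.02  0.34 -0.16  2.51  2.5   0.83 -2.74] 0.059
15 [-1.36  0.44  0.99  1.81 -0.66  0.98  1.05] 0.0
15 [-1.25  0.56  0.85  1.93 -0.86  0.79  1.25] 0.0
15 [-1.39  0.4   1.03  1.75 -0.6   1.06  0.99] 0.0
15 [-1.54 -0.19  1.08  2.11  0.29  0.88 -0.42] 0.0
15 [-0.91 -0.01  0.52  2.57  2.04  0.73 -2.64] 0.054
15 [ 0.03  0.34 -0.18  2.51  2.5   0.83 -2.74] 0.057
30 [-1.28  0.3   0.9   2.01 -0.94  0.76  1.37] 0.0
30 [-1.11  0.47  0.74  2.12 -1.32  0.66  1.77] 0.0
30 [-1.33  0.25  0.95  1.96 -0.82  0.81  1.23] 0.0
30 [-1.   -0.26  0.55  2.31  0.44  0.58 -0.56] 0.0
30 [-0.43 -0.01  0.06  2.57  2.06  0.72 -2.66] 0.052
30 [ 0.16  0.35 -0.32  2.51  2.47  0.86 -2.74] 0.041
```

```bash
cat > s2.py <<'E'
from fk import *; from h import tool
np.set_printoptions(precision=2,suppress=True); r=np.radians
rng=np.random.default_rng(0); mid=(LO+HI)/2; half=(HI-LO)/2
def pose(b,h,th,k,phi=0,fl=0):
    A=R.from_matrix(tool(r(h),r(th)))*R.from_euler('y',phi,degrees=True)*R.from_euler('z',180*fl,degrees=True)
    return np.array(b)+k*A.as_matrix()[:,2],A
def best(x,M,n=12):
    B=(-1,None)
    for _ in range(n):
        f=least_squares(lambda q:np.r_[err(q,x,M)*200,.1*((q-mid)/half)**4],mid+half*.9*rng.uniform(-1,1,7),bounds=(LO,HI),max_nfev=60)
        if np.linalg.norm(err(f.x,x,M))<.004:
            m=np.min(np.minimum(f.x-LO,HI-f.x))
            if m>B[0]: B=(m,f.x)
    return B
if __name__=='__main__':
    thr=[.602,-.107,.205]
    for th in(55,62,70):
        for phi in(-25,0,25):
            for fl in(0,1): print('rack',th,phi,fl,*best(*pose(thr,-23.9,th,.014,phi,fl)))
    for phi in (-25,0,25):
        for fl in(0,1): print('grasp',phi,fl,*best(*pose([.4995,.381,.125],65.8,10,.014,phi,fl),6))
E
time python3 s2.py
```

```text
rack 55 -25 0 0.344676300689454 [-0.21  0.43 -0.22  2.23  1.56  1.04 -2.31]
rack 55 -25 1 0.34495222946896487 [-0.34  0.42 -0.07  2.23  1.55  0.98  0.83]
rack 55 0 0 0.11509726158771949 [-1.09  0.49  1.2   2.45  3.23  0.41  2.48]
rack 55 0 1 0.11959730520110012 [-0.07  0.24 -0.03  2.45  2.41  0.59  0.33]
rack 55 25 0 0.09046762768131833 [0.22 0.29 0.2  2.48 3.92 0.76 2.45]
rack 55 25 1 0.09143833984661898 [ 0.68  0.3  -0.32  2.48  3.81  0.66 -0.51]
rack 62 -25 0 0.2578960556997836 [ 0.15  0.59 -0.73  2.28  1.74  1.42 -2.48]
rack 62 -25 1 0.2955830392324037 [-0.46  0.48  0.04  2.27  1.66  1.04  0.61]
rack 62 0 0 0.04331861914089297 [-1.06  0.6   1.15  2.53  3.1   0.63  2.49]
rack 62 0 1 0.047996921011752125 [-0.32  0.32  0.22  2.52  2.58  0.79  0.07]
rack 62 25 0 0.01931373747174492 [-0.15  0.43  0.64  2.55  3.85  1.09  2.49]
rack 62 25 1 0.024143872153213675 [ 0.47  0.36 -0.08  2.55  3.72  0.92 -0.38]
rack 70 -25 0 0.08812547287234862 [ 0.15  0.71 -0.78  2.32  1.84  1.65 -2.65]
rack 70 -25 1 0.25488172454188884 [-0.49  0.56  0.04  2.32  1.76  1.17  0.38]
rack 70 0 0 -1 None
rack 70 0 1 -1 None
rack 70 25 0 -1 None
rack 70 25 1 -1 None
grasp -25 0 0.5448860609451778 [-0.5   0.47 -0.53  2.03  1.06  0.72 -0.67]
grasp -25 1 0.3092051443551269 [-0.4   0.5  -0.67  2.03  1.12  0.77  2.43]
grasp 0 0 0.596272929320017 [-0.91  0.47  0.34  1.86 -0.38  0.72  0.82]
grasp 0 1 0.6024364669483271 [-1.13  0.53  0.65  1.86 -0.6   0.79 -2.14]
grasp 25 0 0.9354322766042118 [-0.29  0.65 -0.25  1.63 -0.33  1.06  0.88]
grasp 25 1 0.6722775461304331 [-0.55  0.64  0.14  1.63 -0.56  1.15 -2.07]
real	0m41.182s
user	0m41.506s
sys	0m0.195s
```

```bash
cat > s3.py <<'E'
from s2 import *
Rz=R.from_euler('z',-23.9,degrees=True)
rk=lambda x,y,z:np.array([.6018,-.107,0])+Rz.apply(np.array([x,y,z])/1000)
if __name__=='__main__':
    for th,phi in((62,-12),(64,-15)):
        for fl in(0,1):
            print(th,phi,fl,'h0',*best(*pose(rk(0,-15,190),-23.9,th,.014,phi,fl),8))
            print(th,phi,fl,'h35',*best(*pose(rk(0,-15,225),-23.9,th,.014,phi,fl),8))
            print(th,phi,fl,'pre',*best(*pose(rk(-120,-15,235),-23.9,th,.014,phi,fl),8))
    q=observe()['joints']; bar=np.array([.4995,.381,.125])
    off=R.from_euler('z',-24.2,degrees=True)
    for gth,gphi in((0,0),(0,-20),(15,-15)):
      for gy in(-15,15):
        b=bar+off.apply([gy/1000,0,0]); up=np.array([0,0,.12])
        q1,e1=sim(q,*pose(b+up,65.8,gth,.014,gphi),12); q2,e2=sim(q1,*pose(b,65.8,gth,.014,gphi),8); q3,e3=sim(q2,*pose(b+up*1.4,65.8,gth,.014,gphi),8)
        for mth in(0,30):
            q4,e4=sim(q3,*pose([.48,.12,.30],20,mth,.014,-12),18)
            q5,e5=sim(q4,*pose(rk(-150,-15,270),-23.9,62,.014,-12),24)
            q6,e6=sim(q5,*pose(rk(0,-15,225),-23.9,62,.014,-12),10); q7,e7=sim(q6,*pose(rk(0,-15,190),-23.9,62,.014,-12),6)
            print(gth,gphi,gy,mth,np.round([e1,e2,e3,e4,e5,e6,e7],3),q3,q5,q7)
E
time python3 s3.py
```

```text
62 -12 0 h0 0.1152432066438478 [ 0.3   0.5  -0.7   2.45  2.06  1.2  -2.62]
62 -12 0 h35 0.1335873522666513 [ 0.35  0.4  -0.75  2.44  2.    1.13 -2.54]
62 -12 0 pre -1 None
62 -12 1 h0 0.12065546341391853 [-0.56  0.43  0.33  2.45  2.15  0.81  0.25]
62 -12 1 h35 0.13896123441397723 [-0.54  0.33  0.3   2.43  2.06  0.79  0.4 ]
62 -12 1 pre -1 None
64 -15 0 h0 0.12972597058462032 [ 0.4   0.63 -0.9   2.44  2.02  1.44 -2.58]
64 -15 0 h35 0.14854266068360023 [ 0.22  0.43 -0.65  2.42  1.96  1.2  -2.58]
64 -15 0 pre 2.6645352591003757e-15 [-0.64  0.24  0.03  2.57  1.7   1.05 -2.7 ]
64 -15 1 h0 0.1374100859673013 [-0.38  0.45  0.06  2.43  2.04  0.98  0.32]
64 -15 1 h35 0.15254490270696186 [-0.64  0.38  0.36  2.42  1.99  0.84  0.38]
64 -15 1 pre 4.440892098500626e-16 [-0.64  0.24  0.03  2.57  1.7   1.05  0.44]
0 0 -15 0 [0.   0.   0.   0.   0.03 0.03 0.04] [-1.39  0.55  1.03  1.54 -0.48  1.33  0.85] [-1.52  0.07  0.86  2.57  1.57  0.96 -2.51] [-0.49  0.42  0.24  2.45  2.14  0.85 -2.74]
0 0 -15 30 [0.   0.   0.   0.   0.02 0.03 0.04] [-1.39  0.55  1.03  1.54 -0.48  1.33  0.85] [-1.28  0.06  0.61 
[... 1220 characters left out ...]
1.87 -0.39  0.81  0.72] [-1.52  0.07  0.86  2.57  1.57  0.96 -2.51] [-0.48  0.42  0.24  2.45  2.14  0.85 -2.74]
15 -15 -15 30 [0.   0.   0.   0.   0.02 0.03 0.04] [-1.79  0.38  1.26  1.87 -0.39  0.81  0.72] [-1.34  0.06  0.68  2.57  1.57  0.98 -2.51] [-0.48  0.42  0.23  2.45  2.14  0.85 -2.74]
15 -15 15 0 [0.   0.   0.   0.   0.03 0.03 0.04] [-1.69  0.4   1.21  1.85 -0.43  0.81  0.79] [-1.52  0.07  0.86  2.57  1.57  0.96 -2.51] [-0.48  0.42  0.24  2.45  2.14  0.85 -2.74]
15 -15 15 30 [0.   0.   0.   0.   0.02 0.03 0.04] [-1.69  0.4   1.21  1.85 -0.43  0.81  0.79] [-1.33  0.06  0.66  2.57  1.57  0.98 -2.51] [-0.48  0.42  0.23  2.45  2.14  0.85 -2.74]
real	0m42.196s
user	0m41.896s
sys	0m0.213s
```

```bash
cat > fast.py <<'E'
from s3 import *
import sys,time
p=P_; s=np.array(S_)
B0=R.from_euler('z',p[0]).as_matrix(); E7=R.from_euler('z',p[1]).as_matrix()
def FJ(q):
    M=B0; t=np.array([0,0,p[2]]); ax=[];og=[]
    for i in range(7):
        a=s[i]*q[i]; c,sn=np.cos(a),np.sin(a)
        ax.append(s[i]*M[:,2 if i%2==0 else 1]); og.append(t)
        M=M@(np.array([[c,-sn,0],[sn,c,0],[0,0,1]]) if i%2==0 else np.array([[c,0,sn],[0,1,0],[-sn,0,c]]))
        if i==0: t=t+M[:,0]*p[6]
        if i==2: t=t+M[:,0]*p[7]+M[:,2]*p[3]
        if i==3: t=t+M[:,0]*p[8]
        if i==4: t=t+M[:,2]*p[4]
        if i==5: t=t+M[:,0]*p[9]
    M=M@E7; t=t+M[:,2]*p[5]
    ax=np.array(ax); return t,M,np.vstack([np.cross(ax,t-np.array(og)).T,.3*ax.T])
def rv(M):
    v=np.array([M[2,1]-M[1,2],M[0,2]-M[2,0],M[1,0]-M[0,1]])/2; return v
def walk(q,x,A,row=.018,rot=3.6):
    A=A.as_matrix() if hasattr(A,'as_matrix') else A
    t0,M0,_=FJ(q); w=R.from_matrix(M0.T@A).as_rotvec(); n=int(np.ceil(max(np.linalg.norm(x-t0)/row,np.degrees(np.linalg.norm(w))/rot,1)))
    mg=9;em=0
    Ms=R.from_rotvec(np.outer(np.arange(1,n+1)/n,w)).as_matrix()
    for k in range(n):
        xk=t0+(x-t0)*(k+1)/n; Mk=M0@Ms[k]
        for _ in range(3):
            t,M,J=FJ(q); e=np.r_[xk-t,.3*M@rv(M.T@Mk)]
            q=np.clip(q+J.T@np.linalg.solve(J@J.T+1e-5*np.eye(6),e),LO,HI)
        mg=min(mg,np.minimum(q-LO,HI-q).min()); em=max(em,np.linalg.norm(e))
    return q,mg,em,n
bar=np.array([.4995,.381,.125]); off=R.from_euler('z',-24.2,degrees=True)
E
cat > s4.py <<'E'
from fast import *
q0=observe()['joints']; rng=np.random.default_rng(int(sys.argv[1])); out=[]; t0=time.time()
def rw(y0,y1,):
    az=rng.uniform(y0,y1); rad=rng.uniform(.45,.72); return [rad*np.cos(r(az)),rad*np.sin(r(az)),.32], az
while time.time()-t0<150:
    W=[]
    fl=rng.integers(2); gphi=rng.uniform(-25,20); gth=rng.uniform(-10,20); phi=rng.uniform(-20,-8); th=62; gy=15
    for _ in range(rng.integers(0,3)):
        x,az=rw(20,65); W.append(('w',(x,az+rng.uniform(-70,70),rng.uniform(0,50),.014,rng.uniform(-30,30),rng.integers(2) if fl else 0)))
    b=bar+off.apply([gy/1000,0,0]); up=np.array([0,0,.12])
    W+=[('above',(b+up,65.8,gth,.014,gphi,fl)),('grasp',(b,65.8,gth,.014,gphi,fl)),('lift',(b+up*1.5,65.8,gth,.014,gphi,fl))]
    x,az=rw(0,25); W.append(('mid',(x,rng.uniform(-20,60),rng.uniform(0,45),.014,rng.uniform(-30,10),fl)))
    W+=[('pre',(rk(-110,-gy,250),-23.9,rng.uniform(30,50),.014,phi,fl)),('over',(rk(0,-gy,226),-23.9,th,.014,phi,fl)),('in',(rk(0,-gy,190),-23.9,th,.014,phi,fl)),
        ('exit',(rk(-75,-gy,225),-23.9,50,.014,phi,fl))]
    q=q0; mgs=9; es=0; n=0; log=[]
    for nm,a in W:
        q,mg,e,k=walk(q,*pose(*a)); es=max(es,e); mgs=min(mgs,mg); n+=k; log.append((nm,a,q,mg,e,k))
        if e>.05: break
    else: out.append((es if es>.003 else -mgs/100+n/1e6,mgs,n,log))
out.sort(key=lambda o:o[0]); print(len(out))
for o in out[:3]:
    print(o[0],o[1],o[2])
    for nm,a,q,mg,e,k in o[3]: print(' ',nm,np.array(a[0]).round(3),np.round(a[1:],1),q,round(mg,2),round(e,3),k)
E
for i in 1 2 3 4; do python3 s4.py $i >o$i.txt & done; wait; head -14 o?.txt; nproc
```

```text
==> o1.txt <==
this script no longer has the robot

==> o2.txt <==
148
-0.000805098554469872 0.0885098554469872 80
  above [0.51 0.38 0.24] [65.8  6.2  0.  18.9  0. ] [-1.02  0.64  0.85  1.5  -0.74  1.49  1.13] 0.3 0.0 11
  grasp [0.51 0.38 0.12] [65.8  6.2  0.  18.9  0. ] [-0.99  0.75  0.79  1.62 -0.83  1.31  1.24] 0.48 0.0 7
  lift [0.51 0.38 0.3 ] [65.8  6.2  0.  18.9  0. ] [-1.02  0.6   0.87  1.42 -0.71  1.58  1.07] 0.42 0.0 11
  mid [0.5  0.18 0.32] [46.5 34.   0.  -1.   0. ] [-1.32 -0.15  1.03  2.16 -0.33  0.58  0.78] 0.21 0.0 12
  pre [ 0.49 -0.08  0.25] [-23.9  46.    0.  -19.6   0. ] [-0.25  0.11 -0.22  2.35  1.25  0.9  -1.96] 0.18 0.0 24
  over [ 0.6  -0.12  0.23] [-23.9  62.    0.  -19.6   0. ] [-0.24  0.38 -0.14  2.35  1.8   1.02 -2.54] 0.2 0.0 7
  in [ 0.6  -0.12  0.19] [-23.9  62.    0.  -19.6   0. ] [-0.25  0.46 -0.14  2.37  1.86  1.05 -2.65] 0.09 0.0 3
  exit [ 0.53 -0.09  0.23] [-23.9  50.    0.  -19.6   0. ] [-0.25  0.22 -0.19  2.36  1.46  0.9  -2.18] 0.17 0.0 5
-0.0006489543951285956 0.07319543951285956 83
  above [0.51 0.38 0.24] [65.8  1.7  0.  17.1  0. ] [-1.05  0.66  0.87  1.45 -0.68  1.51  1.06] 0.3 0.0 11
  grasp [0.51 0.38 0.12] [65.8  1.7  0.  17.1  0. ] [-1.03  0.77  0.81  1.57 -0.77  1.33  1.16] 0.46 0.0 7
  lift [0.51 0.38 0.3 ] [65.8  1.7  0.  17.1  0. ] [-1.05  0.62  0.88  1.37 -0.65  1.61  1.01] 0.39 0.0 11

==> o3.txt <==
this script no longer has the robot

==> o4.txt <==
this script no longer has the robot
4Exception ignored in: <_io.TextIOWrapper mode='rw' encoding='UTF-8'>
Traceback (most recent call last):
BrokenPipeError: [Errno 32] Broken pipe
Exception ignored in: <_io.TextIOWrapper mode='rw' encoding='UTF-8'>
Traceback (most recent call last):
BrokenPipeError: [Errno 32] Broken pipe
```

```bash
sed -i 's/gphi=rng.uniform(-25,20); gth=rng.uniform(-10,20); phi=rng.uniform(-20,-8); th=62; gy=15/gth=rng.uniform(-10,30); phi=gphi=rng.uniform(-24,-4); th=rng.uniform(59,63); gy=max(10,10-phi*.8)/; s/rng.uniform(-30,10),fl/phi,fl/; s/<150/<240/' s4.py
cat >> s4.py <<'E'
import pickle; pickle.dump(out[:3],open('best.pkl','wb'))
E
python3 s4.py 5 | head -40
```

```text
203
-0.001549838455054866 0.1671838455054866 122
  w [0.45 0.2  0.32] [65.1 21.4  0.  27.1  0. ] [-0.78  0.41  0.94  1.74 -0.75  1.63  1.57] 0.28 0.0 20
  w [0.32 0.44 0.32] [ 64.4  39.5   0.  -18.9   0. ] [-0.8  -0.13 -0.39  2.29  0.81  0.41 -0.85] 0.25 0.0 16
  above [0.53 0.37 0.24] [ 65.8  16.8   0.  -23.9   0. ] [-0.66  0.24 -0.19  1.98  0.61  0.6  -0.2 ] 0.3 0.0 14
  grasp [0.53 0.37 0.12] [ 65.8  16.8   0.  -23.9   0. ] [-0.8   0.4  -0.02  2.09  0.92  0.37 -0.55] 0.25 0.0 7
  lift [0.53 0.37 0.3 ] [ 65.8  16.8   0.  -23.9   0. ] [-0.62  0.18 -0.23  1.9   0.52  0.72 -0.08] 0.29 0.0 10
  mid [0.61 0.28 0.32] [  1.8   7.9   0.  -23.9   0. ] [-0.69  0.52 -0.02  1.33  0.43  1.45 -0.79] 0.55 0.0 18
  pre [ 0.49 -0.09  0.25] [-23.9  39.    0.  -23.9   0. ] [-0.66  0.13  0.26  2.26  1.02  0.89 -1.69] 0.31 0.0 22
  over [ 0.59 -0.13  0.23] [-23.9  59.4   0.  -23.9   0. ] [-0.66  0.4   0.36  2.3   1.65  0.84 -2.44] 0.27 0.0 7
  in [ 0.59 -0.13  0.19] [-23.9  59.4   0.  -23.9   0. ] [-0.65  0.48  0.35  2.32  1.72  0.83 -2.57] 0.17 0.0 3
  exit [ 0.52 -0.1   0.23] [-23.9  50.    0.  -23.9
[... 1695 characters left out ...]
 0.4   0.28] 0.28 0.0 7
  lift [0.52 0.37 0.3 ] [ 65.8  12.3   0.  -19.2   0. ] [-1.21  0.23  0.49  1.81  0.14  0.8   0.29] 0.31 0.0 11
  mid [0.51 0.07 0.32] [ 52.8  20.    0.  -19.2   0. ] [-1.03 -0.15  0.73  2.14  0.24  0.65  0.43] 0.29 0.0 17
  pre [ 0.49 -0.09  0.25] [-23.9  33.8   0.  -19.2   0. ] [-0.7   0.09  0.38  2.23  0.89  0.81 -1.46] 0.29 0.0 22
  over [ 0.59 -0.13  0.23] [-23.9  59.4   0.  -19.2   0. ] [-0.73  0.37  0.48  2.35  1.78  0.74 -2.53] 0.21 0.0 8
  in [ 0.59 -0.13  0.19] [-23.9  59.4   0.  -19.2   0. ] [-0.71  0.46  0.46  2.37  1.87  0.74 -2.68] 0.06 0.0 3
  exit [ 0.52 -0.1   0.23] [-23.9  50.    0.  -19.2   0. ] [-0.8   0.21  0.45  2.38  1.44  0.74 -2.17] 0.15 0.0 5
```

```bash
cat > go.py <<'E'
import pickle,sys
from s3 import pose
from h import *
L=pickle.load(open('best.pkl','rb'))[0][3]
def wp(i,T0=None):
    nm,a,q,*_=L[i]; x,A=pose(*a); G=T(A.as_matrix(),x)
    print('want q',np.round(q,2)); return plan(G,name=nm,T0=T0)
if __name__=='__main__':
    print('q',observe()['joints'].round(2)); G=None
    for i in map(int,sys.argv[1:]): G=wp(i,G)
E
python3 go.py 0 1; python3 -c "
import pickle
for l in pickle.load(open('best.pkl','rb'))[0][3]: print(l[0],l[1])"
```

```text
q [-1.48  0.72  1.04  1.29 -0.61  1.45  0.37]
want q [-0.78  0.41  0.94  1.74 -0.75  1.63  1.57]
w 20 rows of [-0.42, -0.75, -0.3, -0.21, 0.37, -0.25] d 0.356 a 39.4
want q [-0.8  -0.13 -0.39  2.29  0.81  0.41 -0.85]
w 16 rows of [0.68, 0.42, 0.32, -0.29, -0.72, -0.01] d 0.271 a 49.6
w ([np.float64(0.4540402299642795), np.float64(0.19607598912227447), 0.32], 65.11224556989029, 21.418675280169058, 0.014, 27.149464690010987, 0)
w ([np.float64(0.3160899941937555), np.float64(0.43668732709746483), 0.32], 64.4355866771883, 39.49524352652763, 0.014, -18.857710915643374, 0)
above (array([0.52608577, 0.36905188, 0.245     ]), 65.8, 16.841259666926117, 0.014, -23.934034672214214, np.int64(0))
grasp (array([0.52608577, 0.36905188, 0.125     ]), 65.8, 16.841259666926117, 0.014, -23.934034672214214, np.int64(0))
lift (array([0.52608577, 0.36905188, 0.305     ]), 65.8, 16.841259666926117, 0.014, -23.934034672214214, np.int64(0))
mid ([np.float64(0.6097141335729166), np.float64(0.27483529551130187), 0.32], 1.762230526648814, 7.865618549657055, 0.014, -23.934034672214214, np.int64(0))
pre (array([ 0.48942331, -0.08908239,  0.25      ]), -23.9, 39.034889720328536, 0.014, -23.934034672214214, np.int64(0))
over (array([ 0.58999125, -0.13364797,  0.226     ]), -23.9, 59.40830578384187, 0.014, -23.934034672214214, np.int64(0))
in (array([ 0.58999125, -0.13364797,  0.19      ]), -23.9, 59.40830578384187, 0.014, -23.934034672214214, np.int64(0))
exit (array([ 0.5214222 , -0.10326235,  0.225     ]), -23.9, 50, 0.014, -23.934034672214214, np.int64(0))
```

```bash
python3 -m handwheel '[[-0.42,-0.75,-0.3,-0.21,0.37,-0.25],[-0.42,-0.75,-0.3,-0.21,0.37,-0.25],[-0.42,-0.75,-0.3,-0.21,0.37,-0.25],[-0.42,-0.75,-0.3,-0.21,0.37,-0.25],[-0.42,-0.75,-0.3,-0.21,0.37,-0.25],[-0.42,-0.75,-0.3,-0.21,0.37,-0.25],[-0.42,-0.75,-0.3,-0.21,0.37,-0.25],[-0.42,-0.75,-0.3,-0.21,0.37,-0.25]]' >/dev/null
python3 -m handwheel '[[-0.42,-0.75,-0.3,-0.21,0.37,-0.25],[-0.42,-0.75,-0.3,-0.21,0.37,-0.25],[-0.42,-0.75,-0.3,-0.21,0.37,-0.25],[-0.42,-0.75,-0.3,-0.21,0.37,-0.25],[-0.42,-0.75,-0.3,-0.21,0.37,-0.25],[-0.42,-0.75,-0.3,-0.21,0.37,-0.25],[-0.42,-0.75,-0.3,-0.21,0.37,-0.25],[-0.42,-0.75,-0.3,-0.21,0.37,-0.25]]' >/dev/null
python3 -m handwheel '[[-0.42,-0.75,-0.3,-0.21,0.37,-0.25],[-0.42,-0.75,-0.3,-0.21,0.37,-0.25],[-0.42,-0.75,-0.3,-0.21,0.37,-0.25],[-0.42,-0.75,-0.3,-0.21,0.37,-0.25]]' 
python3 go.py 0 1; python3 go.py 1
```

```text
clock: 11.7
position: [0.4501, 0.2013, 0.3075]
ee_rot: [-0.451, -2.655, -0.636]
force: [0.5, -0.0, -0.9]
width: 0.498
gripper_force: 0.0
q [-0.8   0.4   0.93  1.77 -0.76  1.58  1.56]
want q [-0.78  0.41  0.94  1.74 -0.75  1.63  1.57]
w 1 rows of [0.03, 0.09, 0.0, -0.03, -0.01, 0.09] d 0.002 a 0.4
want q [-0.8  -0.13 -0.39  2.29  0.81  0.41 -0.85]
w 16 rows of [0.68, 0.42, 0.32, -0.29, -0.72, -0.01] d 0.271 a 49.6
q [-0.8   0.4   0.93  1.77 -0.76  1.58  1.56]
want q [-0.8  -0.13 -0.39  2.29  0.81  0.41 -0.85]
w 16 rows of [0.68, 0.42, 0.33, -0.29, -0.72, -0.01] d 0.272 a 49.7
```

The model predicts the joints very well. Next waypoint.

```bash
python3 -m handwheel '[[0.68,0.42,0.33,-0.29,-0.72,-0.01],[0.68,0.42,0.33,-0.29,-0.72,-0.01],[0.68,0.42,0.33,-0.29,-0.72,-0.01],[0.68,0.42,0.33,-0.29,-0.72,-0.01],[0.68,0.42,0.33,-0.29,-0.72,-0.01],[0.68,0.42,0.33,-0.29,-0.72,-0.01],[0.68,0.42,0.33,-0.29,-0.72,-0.01],[0.68,0.42,0.33,-0.29,-0.72,-0.01]]' >/dev/null
python3 -m handwheel '[[0.68,0.42,0.33,-0.29,-0.72,-0.01],[0.68,0.42,0.33,-0.29,-0.72,-0.01],[0.68,0.42,0.33,-0.29,-0.72,-0.01],[0.68,0.42,0.33,-0.29,-0.72,-0.01],[0.68,0.42,0.33,-0.29,-0.72,-0.01],[0.68,0.42,0.33,-0.29,-0.72,-0.01],[0.68,0.42,0.33,-0.29,-0.72,-0.01],[0.68,0.42,0.33,-0.29,-0.72,-0.01]]'
python3 go.py 1 2;python3 go.py 2 3
```

```text
clock: 13.03
position: [0.3304, 0.4158, 0.3085]
ee_rot: [0.708, 2.547, 0.786]
force: [0.2, 0.2, -0.4]
width: 0.5
gripper_force: 0.0
q [-0.99 -0.09 -0.22  2.24  0.7   0.47 -0.73]
want q [-0.8  -0.13 -0.39  2.29  0.81  0.41 -0.85]
w 2 rows of [0.5, 0.43, 0.17, -0.3, -0.46, 0.04] d 0.027 a 4.4
want q [-0.66  0.24 -0.19  1.98  0.61  0.6  -0.2 ]
above 14 rows of [-0.63, -0.07, 0.55, 0.37, -0.08, -0.17] d 0.234 a 23.1
q [-0.99 -0.09 -0.22  2.24  0.7   0.47 -0.73]
want q [-0.66  0.24 -0.19  1.98  0.61  0.6  -0.2 ]
above 13 rows of [-0.63, 0.01, 0.58, 0.36, -0.16, -0.16] d 0.221 a 21.9
want q [-0.8   0.4  -0.02  2.09  0.92  0.37 -0.55]
grasp 7 rows of [0.33, -0.25, 0.75, 0.0, 0.0, -0.0] d 0.120 a 0.0
```

```bash
python3 -m handwheel '[[0.5,0.43,0.17,-0.3,-0.46,0.04],[0.5,0.43,0.17,-0.3,-0.46,0.04],[-0.63,-0.07,0.55,0.37,-0.08,-0.17],[-0.63,-0.07,0.55,0.37,-0.08,-0.17],[-0.63,-0.07,0.55,0.37,-0.08,-0.17],[-0.63,-0.07,0.55,0.37,-0.08,-0.17],[-0.63,-0.07,0.55,0.37,-0.08,-0.17],[-0.63,-0.07,0.55,0.37,-0.08,-0.17]]' >/dev/null
python3 -m handwheel '[[-0.63,-0.07,0.55,0.37,-0.08,-0.17],[-0.63,-0.07,0.55,0.37,-0.08,-0.17],[-0.63,-0.07,0.55,0.37,-0.08,-0.17],[-0.63,-0.07,0.55,0.37,-0.08,-0.17],[-0.63,-0.07,0.55,0.37,-0.08,-0.17],[-0.63,-0.07,0.55,0.37,-0.08,-0.17],[-0.63,-0.07,0.55,0.37,-0.08,-0.17],[-0.63,-0.07,0.55,0.37,-0.08,-0.17]]'
python3 go.py 2;python3 go.py 3
```

```text
clock: 14.37
position: [0.534, 0.3686, 0.2309]
ee_rot: [0.636, 2.587, 0.259]
force: [0.8, 0.9, 1.2]
width: 0.496
gripper_force: 0.0
q [-0.74  0.28 -0.16  1.93  0.65  0.65 -0.26]
want q [-0.66  0.24 -0.19  1.98  0.61  0.6  -0.2 ]
above 1 rows of [0.05, 0.07, -0.1, -0.07, 0.01, 0.06] d 0.003 a 0.4
q [-0.74  0.28 -0.16  1.93  0.65  0.65 -0.26]
want q [-0.8   0.4  -0.02  2.09  0.92  0.37 -0.55]
grasp 7 rows of [0.34, -0.24, 0.74, -0.01, 0.0, 0.01] d 0.118 a 0.4
```

```bash
python3 -m handwheel '[[0.34,-0.24,0.74,0,0,0],[0.34,-0.24,0.74,0,0,0],[0.34,-0.24,0.74,0,0,0],[0.34,-0.24,0.74,0,0,0],[0.34,-0.24,0.74,0,0,0],[0.34,-0.24,0.74,0,0,0],[0.34,-0.24,0.74,0,0,0],[0,0,0,0,0,0]]'
python3 - <<'E'
from h import *
t,s=cam('top','pics/top2.png'),cam('side','pics/side2.png')
a=cv2.imread('pics/top2.png');b=cv2.imread('pics/side2.png'); P,o=now()
for c in(t,s): print(proj(c,P[:3,3]-.014*P[:3,2]))
f=lambda i,x,y,w=132,h=99:cv2.resize(i[y:y+h,x:x+w],(400,300),interpolation=cv2.INTER_CUBIC)
cv2.imwrite('pics/c3.png',np.hstack([f(a,188,174),f(b,282,240,112,84)]))
E
```

```text
clock: 15.03
position: [0.5306, 0.3687, 0.1091]
ee_rot: [0.635, 2.59, 0.256]
force: [-0.2, -1.2, -1.0]
width: 0.497
gripper_force: 0.0
[[242.37516634 214.37251385]]
[[328.23731779 271.62198311]]
```

View pics/c3.png

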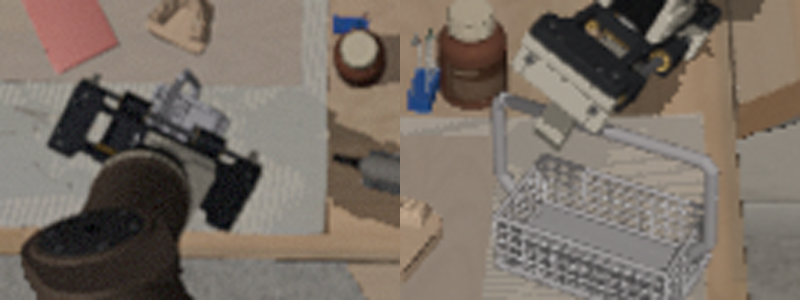

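```bash
python3 -m handwheel '[[0,0,0,0,0,0],[0,0,0,0,0,0],[0,0,0,0,0,0],[0,0,0,0,0,0],[0,0,0,0,0,0]]' 0 20
python3 -m handwheel '[[0,0,0,0,0,0],[0,0,0,0,0,0]]' 
python3 go.py 3 4;python3 go.py 4 5
```

```text
clock: 15.55
position: [0.5324, 0.3711, 0.1125]
ee_rot: [0.636, 2.587, 0.262]
force: [0.9, 1.3, 1.9]
width: 0.188
gripper_force: 0.7
clock: 15.72
position: [0.5323, 0.3711, 0.1122]
ee_rot: [0.636, 2.587, 0.262]
force: [0.6, 0.9, 2.9]
width: 0.102
gripper_force: 20.0
q [-0.87  0.43 -0.01  2.06  0.94  0.42 -0.62]
want q [-0.8   0.4  -0.02  2.09  0.92  0.37 -0.55]
grasp 1 rows of [-0.05, -0.03, -0.02, -0.04, 0.0, 0.05] d 0.001 a 0.3
want q [-0.62  0.18 -0.23  1.9   0.52  0.72 -0.08]
lift 10 rows of [-0.35, 0.26, -0.79, 0.0, 0.0, -0.0] d 0.180 a 0.0
q [-0.87  0.43 -0.01  2.06  0.94  0.42 -0.62]
want q [-0.62  0.18 -0.23  1.9   0.52  0.72 -0.08]
lift 11 rows of [-0.32, 0.23, -0.72, -0.0, 0.0, 0.0] d 0.181 a 0.3
want q [-0.69  0.52 -0.02  1.33  0.43  1.45 -0.79]
mid 18 rows of [-0.36, 0.03, 0.11, 0.45, -0.19, 0.75] d 0.129 a 64.6
```

```bash
python3 -m handwheel '[[-0.15,0.1,-0.35,0,0,0],[-0.35,0.26,-0.79,0,0,0],[-0.35,0.26,-0.79,0,0,0],[-0.35,0.26,-0.79,0,0,0],[-0.35,0.26,-0.79,0,0,0],[-0.35,0.26,-0.79,0,0,0],[-0.35,0.26,-0.79,0,0,0],[-0.35,0.26,-0.79,0,0,0]]'
python3 -m handwheel '[[-0.35,0.26,-0.79,0,0,0],[-0.35,0.26,-0.79,0,0,0],[-0.15,0.1,-0.35,0,0,0]]'
python3 go.py 5 6
```

```text
clock: 16.38
position: [0.5312, 0.37, 0.2457]
ee_rot: [0.636, 2.589, 0.258]
force: [-0.1, -0.3, -2.8]
width: 0.102
gripper_force: 20.0
clock: 16.63
position: [0.5319, 0.3709, 0.2916]
ee_rot: [0.636, 2.586, 0.262]
force: [0.7, -0.3, -1.9]
width: 0.1
gripper_force: 20.0
q [-0.71  0.22 -0.2   1.84  0.55  0.78 -0.15]
want q [-0.69  0.52 -0.02  1.33  0.43  1.45 -0.79]
mid 18 rows of [-0.36, 0.03, 0.11, 0.45, -0.19, 0.75] d 0.130 a 64.7
want q [-0.66  0.13  0.26  2.26  1.02  0.89 -1.69]
pre 22 rows of [-0.75, -0.17, 0.46, -0.21, -0.12, 0.39] d 0.391 a 40.2
```

```bash
python3 -m handwheel '[[-0.36,0.03,0.11,0.45,-0.19,0.75],[-0.36,0.03,0.11,0.45,-0.19,0.75],[-0.36,0.03,0.11,0.45,-0.19,0.75],[-0.36,0.03,0.11,0.45,-0.19,0.75],[-0.36,0.03,0.11,0.45,-0.19,0.75],[-0.36,0.03,0.11,0.45,-0.19,0.75],[-0.36,0.03,0.11,0.45,-0.19,0.75],[-0.36,0.03,0.11,0.45,-0.19,0.75]]'
python3 -m handwheel '[[-0.36,0.03,0.11,0.45,-0.19,0.75],[-0.36,0.03,0.11,0.45,-0.19,0.75],[-0.36,0.03,0.11,0.45,-0.19,0.75],[-0.36,0.03,0.11,0.45,-0.19,0.75],[-0.36,0.03,0.11,0.45,-0.19,0.75],[-0.36,0.03,0.11,0.45,-0.19,0.75],[-0.36,0.03,0.11,0.45,-0.19,0.75],[-0.36,0.03,0.11,0.45,-0.19,0.75]]' >/dev/null
python3 -m handwheel '[[-0.36,0.03,0.11,0.45,-0.19,0.75],[-0.36,0.03,0.11,0.45,-0.19,0.75]]'
python3 go.py 5; python3 go.py 6
```

```text
clock: 17.3
position: [0.5806, 0.3373, 0.296]
ee_rot: [1.252, 2.381, 0.024]
force: [-0.8, 0.3, -2.5]
width: 0.101
gripper_force: 20.0
clock: 18.13
position: [0.6115, 0.2703, 0.3051]
ee_rot: [1.929, 1.935, -0.271]
force: [-0.4, 0.3, -1.9]
width: 0.099
gripper_force: 20.0
q [-0.76  0.54  0.06  1.3   0.38  1.48 -0.77]
want q [-0.69  0.52 -0.02  1.33  0.43  1.45 -0.79]
mid 1 rows of [-0.1, 0.02, -0.08, 0.02, 0.05, 0.02] d 0.002 a 0.2
q [-0.76  0.54  0.06  1.3   0.38  1.48 -0.77]
want q [-0.66  0.13  0.26  2.26  1.02  0.89 -1.69]
pre 22 rows of [-0.75, -0.17, 0.46, -0.21, -0.12, 0.39] d 0.391 a 40.2
```

```bash
cat > s5.py <<'E'
from fast import *; import pickle
from h import plan,T
L=pickle.load(open('best.pkl','rb'))[0][3]; phi=L[6][1][4]
q=q0=observe()['joints']; G=None
for a in [([.47,.12,.30],-8,22,.014,phi,0),L[6][1],L[7][1],L[8][1],L[9][1]]:
    x,A=pose(*a); q,mg,e,n=walk(q,x,A); G=plan(T(A.as_matrix(),x),T0=G); print(q,mg,e)
E
python3 s5.py
```

```text
12 rows of [-0.65, -0.55, 0.22, -0.19, -0.05, 0.3] d 0.209 a 17.2
[-0.84  0.15  0.14  1.96  0.59  1.16 -1.19] 0.5563193359972436 4.212986461183272e-07
 13 rows of [-0.57, 0.16, 0.59, -0.19, -0.16, 0.37] d 0.218 a 23.3
[-0.72  0.13  0.33  2.26  1.02  0.89 -1.68] 0.312937667752049 1.9158870911684146e-07
 7 rows of [0.28, 0.44, 0.64, -0.67, 0.0, 0.3] d 0.115 a 20.4
[-0.72  0.41  0.43  2.3   1.64  0.81 -2.45] 0.26533222272891965 3.866165250454423e-06
 3 rows of [0.12, -0.52, 0.28, -0.0, -0.0, 0.0] d 0.036 a 0.0
[-0.7   0.49  0.42  2.32  1.72  0.8  -2.58] 0.16089553225845554 8.611309317716516e-08
 5 rows of [-0.33, -0.16, -0.75, 0.43, -0.0, -0.19] d 0.083 a 9.4
[-0.77  0.26  0.38  2.34  1.35  0.83 -2.14] 0.22889034931850594 2.84595674253889e-06
```

```bash
python3 -m handwheel '[[-0.65,-0.55,0.22,-0.19,-0.05,0.3],[-0.65,-0.55,0.22,-0.19,-0.05,0.3],[-0.65,-0.55,0.22,-0.19,-0.05,0.3],[-0.65,-0.55,0.22,-0.19,-0.05,0.3],[-0.65,-0.55,0.22,-0.19,-0.05,0.3],[-0.65,-0.55,0.22,-0.19,-0.05,0.3]]' >/dev/null
python3 -m handwheel '[[-0.65,-0.55,0.22,-0.19,-0.05,0.3],[-0.65,-0.55,0.22,-0.19,-0.05,0.3],[-0.65,-0.55,0.22,-0.19,-0.05,0.3],[-0.65,-0.55,0.22,-0.19,-0.05,0.3],[-0.65,-0.55,0.22,-0.19,-0.05,0.3],[-0.65,-0.55,0.22,-0.19,-0.05,0.3]]' 18 2>&1 | head -3
python3 go.py 6
```

```text
out of range
q [-0.79  0.33  0.09  1.65  0.47  1.31 -0.98]
want q [-0.66  0.13  0.26  2.26  1.02  0.89 -1.69]
pre 17 rows of [-0.7, -0.05, 0.52, -0.2, -0.14, 0.4] d 0.296 a 31.7
```

```bash
python3 -m handwheel '[[-0.65,-0.55,0.22,-0.19,-0.05,0.3],[-0.65,-0.55,0.22,-0.19,-0.05,0.3],[-0.65,-0.55,0.22,-0.19,-0.05,0.3],[-0.65,-0.55,0.22,-0.19,-0.05,0.3],[-0.65,-0.55,0.22,-0.19,-0.05,0.3],[-0.65,-0.55,0.22,-0.19,-0.05,0.3]]' |head -3
python3 -m handwheel '[[-0.57,0.16,0.59,-0.19,-0.16,0.37],[-0.57,0.16,0.59,-0.19,-0.16,0.37],[-0.57,0.16,0.59,-0.19,-0.16,0.37],[-0.57,0.16,0.59,-0.19,-0.16,0.37],[-0.57,0.16,0.59,-0.19,-0.16,0.37],[-0.57,0.16,0.59,-0.19,-0.16,0.37],[-0.57,0.16,0.59,-0.19,-0.16,0.37],[-0.57,0.16,0.59,-0.19,-0.16,0.37]]' >/dev/null
python3 -m handwheel '[[-0.57,0.16,0.59,-0.19,-0.16,0.37],[-0.57,0.16,0.59,-0.19,-0.16,0.37],[-0.57,0.16,0.59,-0.19,-0.16,0.37],[-0.57,0.16,0.59,-0.19,-0.16,0.37],[-0.3,0.08,0.3,-0.1,-0.1,0.2]]'
python3 go.py 6; python3 go.py 7
python3 - <<'E'
from h import *
t,s=cam('top','pics/top3.png'),cam('side','pics/side3.png')
a=cv2.imread('pics/top3.png');b=cv2.imread('pics/side3.png')
for n,c in(('top',t),('side',s)):
    for l in('handle_bar','throat','basket','bolt_knob','shelf_edge'): print(n,l,[(np.round(np.array(q['point'])*S,1),round(q['score'],2)) for q in place_of(l,n)[:1]])
f=lambda i,x,y,w=132,h=99:cv2.resize(i[y:y+h,x:x+w],(400,300),interpolation=cv2.INTER_CUBIC)
cv2.imwrite('pics/c4.png',np.hstack([f(a,335,140),f(b,262,140)]))
E
```

```text
clock: 19.13
position: [0.4728, 0.1116, 0.2877]
ee_rot: [2.014, 1.615, -0.079]
clock: 20.22
position: [0.494, -0.0922, 0.2424]
ee_rot: [2.063, 1.153, 0.03]
force: [-0.4, -0.7, -3.6]
width: 0.102
gripper_force: 20.0
q [-0.71  0.16  0.25  2.25  0.98  0.94 -1.7 ]
want q [-0.66  0.13  0.26  2.26  1.02  0.89 -1.69]
pre 1 rows of [-0.15, 0.03, 0.25, -0.03, -0.02, 0.22] d 0.006 a 0.9
q [-0.71  0.16  0.25  2.25  0.98  0.94 -1.7 ]
want q [-0.66  0.4   0.36  2.3   1.65  0.84 -2.44]
over 7 rows of [0.26, 0.44, 0.68, -0.67, -0.01, 0.33] d 0.118 a 20.9
top handle_bar [(array([388.8, 221.4]), 0.9)]
top throat [(array([400.6, 188.2]), 0.89)]
top basket [(array([386.8, 214.9]), 0.67)]
top bolt_knob [(array([375.8, 199.1]), 0.39)]
top shelf_edge [(array([417.7, 168.3]), 0.69)]
side handle_bar []
side throat [(array([312.4, 166.7]), 0.67)]
side basket [(array([335.4, 187.4]), 0.92)]
side bolt_knob [(array([324.7, 176. ]), 0.59)]
side shelf_edge [(array([307.3, 126.8]), 0.87)]
```

View pics/c4.png

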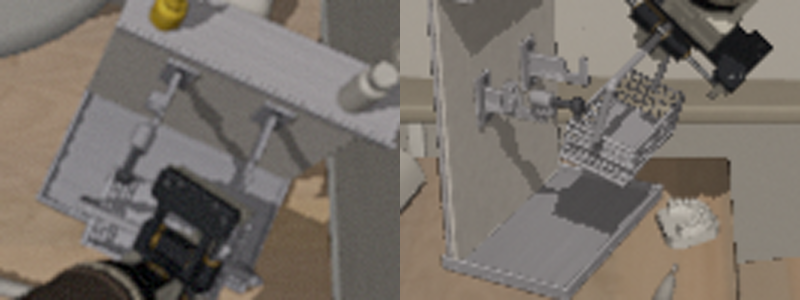

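```bash
cat > s6.py <<'E'
from fast import *; import pickle
from h import plan,T,now
L=pickle.load(open('best.pkl','rb'))[0][3]; phi=L[6][1][4]; g=16.84
def seq(bx,by,hd,th2=59.4):
    c=[bx,by]; 
    return [('W1',([.47,.12,.30],-8,22,.014,phi,0)),('pa',(c+[.20],hd,g,.014,phi,0)),('pl',(c+[.126],hd,g,.014,phi,0)),
    ('rot',(c+[.126],hd,th2,.014,phi,0)),('lift',(c+[.28],hd,th2-12,.014,phi,0)),('W2',([.48,.12,.30],-8,40,.014,phi,0)),('pre',(rk(-110,-29,255),-23.9,42,.014,phi,0)),
    ('over',(rk(0,-29,226),-23.9,th2,.014,phi,0)),('in',(rk(0,-29,190),-23.9,th2,.014,phi,0)),('exit',(rk(-75,-29,225),-23.9,50,.014,phi,0))]
if __name__=='__main__':
    q0=observe()['joints']; res_=[]
    for bx in np.arange(.44,.60,.02):
        for by in np.arange(.22,.34,.02):
            for hd in(-20,-10,0,10,20,30,40):
                q=q0;m=9;e=0;n=0
                for nm,a in seq(bx,by,hd):
                    q,mg,er,k=walk(q,*pose(*a),row=.036,rot=7); m=min(m,mg);e=max(e,er);n+=k
                    if er>.02: break
                else: res_.append((m,e,n/2,bx,by,hd))
    res_.sort(key=lambda v:-v[0])
    for v in res_[:14]: print(np.round(v,3))
E
python3 s6.py
```

```text
[  0.14   0.    25.     0.44   0.34 -20.  ]
[  0.14   0.    24.5    0.44   0.32 -20.  ]
[  0.14   0.    24.     0.44   0.3  -20.  ]
[  0.14   0.    23.5    0.44   0.28 -20.  ]
[  0.14   0.    23.     0.44   0.26 -20.  ]
[  0.14   0.    22.5    0.44   0.24 -20.  ]
[  0.14   0.    22.     0.44   0.22 -20.  ]
[  0.14   0.    25.     0.46   0.34 -20.  ]
[  0.14   0.    24.5    0.46   0.32 -20.  ]
[  0.14   0.    24.     0.46   0.3  -20.  ]
[  0.14   0.    23.5    0.46   0.28 -20.  ]
[  0.14   0.    22.5    0.46   0.26 -20.  ]
[  0.14   0.    22.5    0.46   0.24 -20.  ]
[  0.14   0.    21.5    0.46   0.22 -20.  ]
```

```bash
cat > nx.py <<'E'
from s6 import *
w=dict(seq(.485,.265,-10)); q=observe()['joints']; G=None; print(q)
for k in sys.argv[1:]:
    x,A=pose(*w[k]); G=plan(T(A.as_matrix(),x),name=k,T0=G); q,mg,e,n=walk(q,x,A); print('   ',q,round(mg,2),round(e,4))
E
python3 nx.py W1 pa pl rot lift W2 pre over in exit
```

```text
[-0.71  0.16  0.25  2.25  0.98  0.95 -1.7 ]
W1 12 rows of [0.59, -0.18, -0.62, 0.2, 0.16, -0.38] d 0.209 a 22.3
    [-0.8   0.15  0.09  1.96  0.6   1.17 -1.2 ] 0.34 0.0
pa 10 rows of [0.85, -0.21, 0.12, 0.14, -0.02, -0.01] d 0.177 a 5.5
    [-0.88  0.45  0.03  1.77  0.49  1.18 -1.33] 0.62 0.0
pl 5 rows of [0.29, -0.21, 0.65, 0.0, -0.0, -0.0] d 0.074 a 0.0
    [-0.88  0.54  0.04  1.83  0.52  1.05 -1.4 ] 0.74 0.0
rot 12 rows of [-0.0, 0.04, -0.0, -0.81, -0.0, 0.36] d 0.009 a 42.6
    [-1.42  0.71  0.32  2.08  1.09  1.02 -2.47] 0.27 0.0
lift 9 rows of [-0.2, 0.68, -0.46, 0.3, 0.0, -0.14] d 0.152 a 12.0
    [-1.31  0.37  0.27  1.95  0.88  1.19 -1.9 ] 0.34 0.0
W2 9 rows of [-0.73, 0.14, 0.32, 0.17, 0.04, -0.12] d 0.146 a 7.7
    [-1.17  0.12  0.33  2.14  0.9   1.07 -1.65] 0.43 0.0
pre 12 rows of [-0.64, 0.08, 0.63, 0.06, -0.22, 0.25] d 0.216 a 16.0
    [-0.95  0.14  0.55  2.28  1.06  0.87 -1.76] 0.29 0.0
over 7 rows of [0.3, 0.38, 0.67, -0.57, -0.0, 0.25] d 0.115 a 17.4
    [-0.89  0.45  0.65  2.31  1.63  0.71 -2.45] 0.26 0.0
in 3 rows of [0.12, -0.52, 0.28, -0.0, 0.0, -0.0] d 0.036 a 0.0
    [-0.87  0.54  0.63  2.32  1.71  0.69 -2.6 ] 0.14 0.0
exit 5 rows of [-0.33, -0.16, -0.75, 0.43, 0.0, -0.19] d 0.083 a 9.4
    [-0.96  0.29  0.61  2.34  1.32  0.76 -2.11] 0.23 0.0
```

```bash
python3 -m handwheel '[[0.59,-0.18,-0.62,0.2,0.16,-0.38],[0.59,-0.18,-0.62,0.2,0.16,-0.38],[0.59,-0.18,-0.62,0.2,0.16,-0.38],[0.59,-0.18,-0.62,0.2,0.16,-0.38],[0.59,-0.18,-0.62,0.2,0.16,-0.38],[0.59,-0.18,-0.62,0.2,0.16,-0.38],[0.59,-0.18,-0.62,0.2,0.16,-0.38],[0.59,-0.18,-0.62,0.2,0.16,-0.38]]' >/dev/null
python3 -m handwheel '[[0.59,-0.18,-0.62,0.2,0.16,-0.38],[0.59,-0.18,-0.62,0.2,0.16,-0.38],[0.59,-0.18,-0.62,0.2,0.16,-0.38],[0.59,-0.18,-0.62,0.2,0.16,-0.38],[0.85,-0.21,0.12,0.14,-0.02,0],[0.85,-0.21,0.12,0.14,-0.02,0],[0.85,-0.21,0.12,0.14,-0.02,0],[0.85,-0.21,0.12,0.14,-0.02,0]]' >/dev/null
python3 -m handwheel '[[0.85,-0.21,0.12,0.14,-0.02,0],[0.85,-0.21,0.12,0.14,-0.02,0],[0.85,-0.21,0.12,0.14,-0.02,0],[0.85,-0.21,0.12,0.14,-0.02,0],[0.85,-0.21,0.12,0.14,-0.02,0],[0.85,-0.21,0.12,0.14,-0.02,0]]'
python3 nx.py pl rot
```

```text
clock: 22.65
position: [0.4897, 0.2596, 0.1855]
ee_rot: [2.086, 1.622, -0.18]
force: [0.5, 0.4, -2.1]
width: 0.094
gripper_force: 20.0
[-0.92  0.48  0.05  1.75  0.46  1.2  -1.35]
pl 4 rows of [0.33, -0.28, 0.78, 0.0, 0.02, -0.04] d 0.072 a 0.7
    [-0.9   0.54  0.07  1.83  0.51  1.04 -1.39] 0.74 0.0
rot 12 rows of [-0.0, 0.04, -0.0, -0.81, -0.0, 0.36] d 0.009 a 42.6
    [-1.44  0.72  0.35  2.08  1.08  1.   -2.46] 0.28 0.0
```

```bash
python3 -m handwheel '[[0.33,-0.28,0.78,0,0.02,-0.04],[0.33,-0.28,0.78,0,0.02,-0.04],[0.33,-0.28,0.78,0,0.02,-0.04],[0.15,-0.13,0.35,0,0,0],[0.1,-0.09,0.24,0,0,0]]'
python3 -m handwheel '[[0.03,-0.02,0.07,0,0,0],[0,0,0,0,0,0]]'
```

```text
clock: 23.07
position: [0.4875, 0.2575, 0.118]
ee_rot: [2.081, 1.633, -0.18]
force: [0.1, -0.3, -2.7]
width: 0.101
gripper_force: 20.0
clock: 23.23
position: [0.4882, 0.2579, 0.1178]
ee_rot: [2.082, 1.633, -0.178]
force: [-0.4, 0.2, -1.9]
width: 0.101
gripper_force: 20.0
```

```bash
python3 -m handwheel '[[0.05,-0.05,0.13,0,0,0],[0.03,-0.02,0.07,0,0,0],[0,0,0,0,0,0]]'
python3 -m handwheel '[[0,0,0,0,0,0],[0,0,0,0,0,0],[0,0,0,0,0,0]]' 0.4
python3 nx.py rot
```

```text
clock: 23.48
position: [0.4881, 0.2573, 0.1136]
ee_rot: [2.082, 1.632, -0.177]
force: [-0.8, -0.9, 1.0]
width: 0.097
gripper_force: 20.0
clock: 23.73
position: [0.4879, 0.258, 0.1132]
ee_rot: [2.082, 1.634, -0.177]
force: [-0.9, -0.5, -0.1]
width: 0.269
gripper_force: 0.4
[-0.92  0.56  0.05  1.82  0.49  1.06 -1.42]
rot 12 rows of [0.0, 0.04, -0.01, -0.81, 0.0, 0.36] d 0.009 a 42.4
    [-1.44  0.72  0.35  2.08  1.07  1.   -2.46] 0.28 0.0
```

```bash
python3 -m handwheel '[[0,0.04,-0.01,-0.81,0,0.36],[0,0.04,-0.01,-0.81,0,0.36],[0,0.04,-0.01,-0.81,0,0.36],[0,0.04,-0.01,-0.81,0,0.36],[0,0.04,-0.01,-0.81,0,0.36],[0,0.04,-0.01,-0.81,0,0.36]]' >/dev/null
python3 -m handwheel '[[0,0.04,-0.01,-0.81,0,0.36],[0,0.04,-0.01,-0.81,0,0.36],[0,0.04,-0.01,-0.81,0,0.36],[0,0.04,-0.01,-0.81,0,0.36],[0,0.04,-0.01,-0.81,0,0.36],[0,0.04,-0.01,-0.81,0,0.36],[0,0,0,0,0,0]]'
python3 nx.py rot
python3 - <<'E'
from h import *
b=cam('side','pics/side4.png');a=cam('top','pics/top4.png')
a=cv2.imread('pics/top4.png');b=cv2.imread('pics/side4.png')
f=lambda i,x,y,w=132,h=99:cv2.resize(i[y:y+h,x:x+w],(400,300),interpolation=cv2.INTER_CUBIC)
cv2.imwrite('pics/c5.png',np.hstack([f(a,225,174),f(b,282,215,)]))
E
```

```text
clock: 24.82
position: [0.4929, 0.2591, 0.1187]
ee_rot: [1.74, 1.137, 0.423]
force: [-0.2, 0.3, -0.2]
width: 0.404
gripper_force: 0.0
[-1.43  0.74  0.32  2.1   1.04  1.02 -2.47]
rot 1 rows of [-0.03, 0.09, 0.09, 0.05, 0.0, 0.02] d 0.003 a 0.2
    [-1.43  0.71  0.33  2.08  1.08  1.01 -2.46] 0.27 0.0
```

View pics/c5.png

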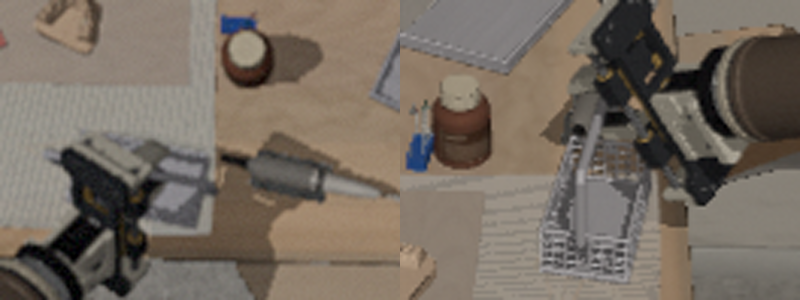

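```bash
python3 -m handwheel '[[0,0,0,0,0,0],[0,0,0,0,0,0],[0,0,0,0,0,0],[0,0,0,0,0,0],[0,0,0,0,0,0],[0,0,0,0,0,0]]' 0 25
python3 nx.py lift W2 pre
```

```text
clock: 25.42
position: [0.4942, 0.2575, 0.1202]
ee_rot: [1.745, 1.134, 0.421]
force: [0.0, -0.7, -2.7]
width: 0.093
gripper_force: 24.8
[-1.43  0.74  0.32  2.1   1.04  1.02 -2.47]
lift 9 rows of [-0.2, 0.68, -0.46, 0.3, 0.0, -0.14] d 0.151 a 12.1
    [-1.32  0.37  0.28  1.95  0.87  1.18 -1.9 ] 0.33 0.0
W2 9 rows of [-0.73, 0.14, 0.32, 0.17, 0.04, -0.12] d 0.146 a 7.7
    [-1.18  0.12  0.35  2.14  0.89  1.07 -1.65] 0.43 0.0
pre 12 rows of [-0.64, 0.08, 0.63, 0.06, -0.22, 0.25] d 0.216 a 16.0
    [-0.96  0.14  0.56  2.28  1.06  0.87 -1.75] 0.29 0.0
```

```bash
python3 -m handwheel '[[-0.2,0.68,-0.46,0.3,0,-0.14],[-0.2,0.68,-0.46,0.3,0,-0.14],[-0.2,0.68,-0.46,0.3,0,-0.14],[-0.2,0.68,-0.46,0.3,0,-0.14],[-0.2,0.68,-0.46,0.3,0,-0.14],[-0.2,0.68,-0.46,0.3,0,-0.14],[-0.2,0.68,-0.46,0.3,0,-0.14],[-0.2,0.68,-0.46,0.3,0,-0.14]]' >/dev/null
python3 -m handwheel '[[-0.2,0.68,-0.46,0.3,0,-0.14],[-0.73,0.14,0.32,0.17,0.04,-0.12],[-0.73,0.14,0.32,0.17,0.04,-0.12],[-0.73,0.14,0.32,0.17,0.04,-0.12],[-0.73,0.14,0.32,0.17,0.04,-0.12],[-0.73,0.14,0.32,0.17,0.04,-0.12],[-0.73,0.14,0.32,0.17,0.04,-0.12],[-0.73,0.14,0.32,0.17,0.04,-0.12]]' >/dev/null
python3 -m handwheel '[[-0.73,0.14,0.32,0.17,0.04,-0.12],[-0.73,0.14,0.32,0.17,0.04,-0.12]]'
python3 nx.py pre over
```

```text
clock: 26.92
position: [0.487, 0.1131, 0.2906]
ee_rot: [1.886, 1.401, 0.184]
force: [0.6, -0.9, -2.0]
width: 0.1
gripper_force: 24.8
[-1.21  0.14  0.33  2.14  0.87  1.11 -1.67]
pre 12 rows of [-0.64, 0.07, 0.63, 0.07, -0.21, 0.25] d 0.216 a 16.0
    [-0.96  0.14  0.56  2.28  1.06  0.87 -1.75] 0.29 0.0
over 7 rows of [0.3, 0.38, 0.67, -0.57, -0.0, 0.25] d 0.115 a 17.4
    [-0.91  0.45  0.67  2.31  1.62  0.7  -2.46] 0.26 0.0
```

```bash
python3 -m handwheel '[[-0.64,0.07,0.63,0.07,-0.21,0.25],[-0.64,0.07,0.63,0.07,-0.21,0.25],[-0.64,0.07,0.63,0.07,-0.21,0.25],[-0.64,0.07,0.63,0.07,-0.21,0.25],[-0.64,0.07,0.63,0.07,-0.21,0.25],[-0.64,0.07,0.63,0.07,-0.21,0.25],[-0.64,0.07,0.63,0.07,-0.21,0.25],[-0.64,0.07,0.63,0.07,-0.21,0.25]]' >/dev/null
python3 -m handwheel '[[-0.64,0.07,0.63,0.07,-0.21,0.25],[-0.64,0.07,0.63,0.07,-0.21,0.25],[-0.64,0.07,0.63,0.07,-0.21,0.25],[-0.64,0.07,0.63,0.07,-0.21,0.25],[0,0,0,0,0,0]]'
python3 nx.py pre over;  python3 nx.py over
python3 - <<'E'
from h import *
t,s=cam('top','pics/top5.png'),cam('side','pics/side5.png')
a=cv2.imread('pics/top5.png');b=cv2.imread('pics/side5.png')
P,o=now(); phi=np.radians(-23.93); d=R.from_rotvec([0,-phi,0]).apply([1,0,0]); g=P[:3,3]-.014*P[:3,2]
d=P[:3,:3]@d; c=g+.029*d; print('bar dir',d,'centre',c)
for n,cm,im in(('top',t,a),('side',s,b)):
    pr=[proj(cm,c+k*d)[0] for k in(-.084,0,.084)]; print(n,np.round(pr,1))
    for l in('handle_bar','throat'): print(n,l,[(np.round(np.array(q['point'])*S,1),round(q['score'],2)) for q in place_of(l,n)[:1]])
f=lambda i,x,y,w=132,h=99:cv2.resize(i[y:y+h,x:x+w],(400,300),interpolation=cv2.INTER_CUBIC)
cv2.imwrite('pics/c6.png',np.hstack([f(a,335,150),f(b,262,130)]))
E
```

```text
clock: 28.0
position: [0.4929, -0.1004, 0.2439]
ee_rot: [2.046, 1.095, 0.073]
force: [-0.8, -0.1, -2.3]
width: 0.101
gripper_force: 24.8
[-0.96  0.16  0.53  2.31  1.03  0.89 -1.79]
pre 1 rows of [0.14, 0.08, -0.1, -0.04, 0.03, -0.1] d 0.004 a 0.4
    [-0.94  0.14  0.54  2.28  1.06  0.87 -1.76] 0.27 0.0
over 7 rows of [0.3, 0.38, 0.67, -0.57, -0.0, 0.25] d 0.115 a 17.4
    [-0.89  0.45  0.65  2.31  1.63  0.71 -2.45] 0.26 0.0
[-0.96  0.16  0.53  2.31  1.03  0.89 -1.79]
over 7 rows of [0.32, 0.39, 0.66, -0.57, 0.01, 0.24] d 0.116 a 17.4
    [-0.89  0.45  0.65  2.31  1.63  0.71 -2.45] 0.25 0.0
bar dir [0.40695517 0.91343256 0.00533431] centre [ 0.50045722 -0.06206689  0.25398776]
top [[421.3 232.2]
 [392.5 219. ]
 [364.  206. ]]
top handle_bar [(array([393.6, 220.8]), 0.55)]
top throat [(array([398.9, 188. ]), 0.64)]
side [[351.4 145.9]
 [340.7 155.3]
 [329.1 165.5]]
side handle_bar [(array([347. , 154.7]), 0.55)]
side throat [(array([311.9, 166.3]), 0.84)]
```

View pics/c6.png

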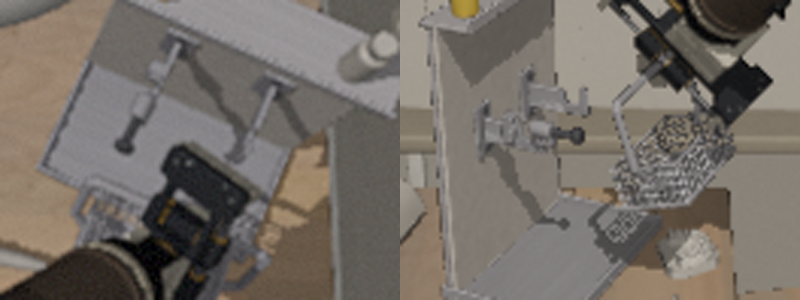

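```bash
python3 - <<'E'
from h import *
t,s=cam('top','pics/top6.png'),cam('side','pics/side6.png')
P,o=now(); phi=np.radians(-23.93); d=P[:3,:3]@R.from_rotvec([0,-phi,0]).apply([1,0,0]); g=P[:3,3]-.014*P[:3,2]
out=[]
for n,cm,(x,y),k in(('top',t,(350,185),6),('side',s,(305,135),6)):
    im=cv2.imread(f'pics/{n}6.png'); w,h=100 if k==4 else 66,100
    c=cv2.resize(im[y:y+h,x:x+w],None,fx=k,fy=k,interpolation=cv2.INTER_CUBIC)
    for off,col in((.029,(0,0,255)),(0,(0,255,0))):
        for e in(-.084,0,.084):
            u=(proj(cm,g+(off+e)*d)[0]-[x-.5,y-.5])*k; cv2.circle(c,tuple(int(v) for v in u),3,col,1)
    out.append(c)
cv2.imwrite('pics/c7.png',np.hstack(out)); print(out[0].shape)
for n in('top','side'):
    for q in trace('basket',n)[:1]: print(n,q['score'],np.array(q['rect'])*[640,400,640,400])
E
```

```text
(600, 396, 3)
top 0.7 [387.52  233.04   62.272  54.68 ]
side 0.72 [351.872 176.84   42.432  47.08 ]
```

View pics/c7.png

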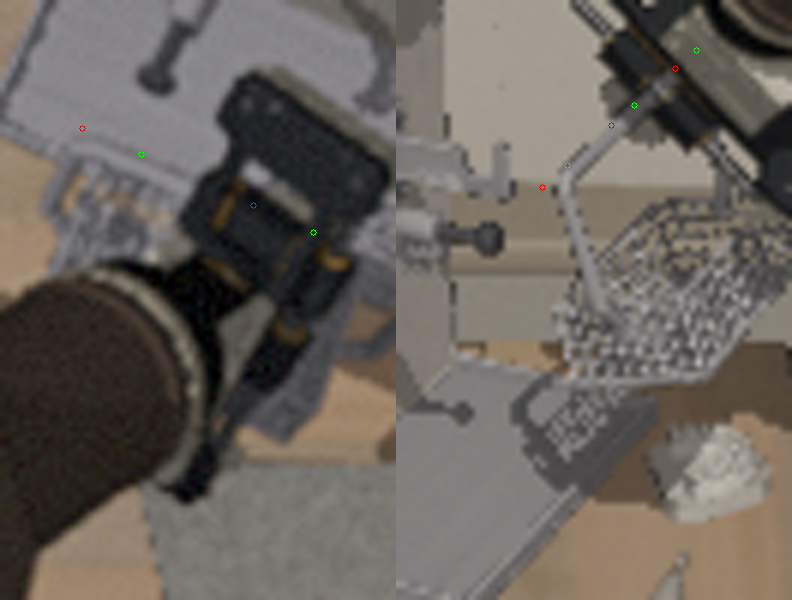

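```bash
python3 - <<'E'
from h import *
np.set_printoptions(precision=4,suppress=True)
t,s=cam('top'),cam('side')
P,o=now(); phi=np.radians(-23.93); d=P[:3,:3]@R.from_rotvec([0,-phi,0]).apply([1,0,0]); g=P[:3,3]-.014*P[:3,2]
rack=lambda X:R.from_euler('z',23.9,degrees=True).apply(X-[.6018,-.107,0])*1000
print('g',rack(g),'pred end',rack(g+.113*d),'tilt',np.degrees(np.arccos(-P[2,2])),'d',R.from_euler('z',23.9,degrees=True).apply(d))
for u in((361.7,213.3),(363.7,206.3),(359,216),(366,212)):
    X,e=tri(t,u,s,(333.5,165)); print(u,rack(X),'res mm',e*1000)
# candidates: end = g + off*d - dk*z
for off in(.084,.094,.104,.113):
    for dk in(0,.008,.016):
        X=g+off*d-dk*P[:3,2]; print(off,dk,proj(t,X)[0],proj(s,X)[0],rack(X))
E
```

```text
g [-111.1204  -27.4898  254.091 ] pred end [-111.174    85.5083  254.7462] tilt 47.04517467802107 d [-0.0005  1.      0.0058]
(361.7, 213.3) [-129.2263   83.0959  258.7835] res mm 4.965744407211371
(363.7, 206.3) [-118.4974   82.5337  258.3782] res mm 8.59198263416764
(359, 216) [-135.9415   88.2561  261.6973] res mm 10.386256424249668
(366, 212) [-121.9767   72.9425  253.3403] res mm 1.9797780814690218
0.084 0 [373.2546 210.3633] [333.0889 162.0162] [-111.1602   56.5087  254.578 ]
0.084 0.008 [371.7551 211.1625] [334.0472 161.092 ] [-116.0563   59.7198  260.0294]
0.084 0.016 [370.2374 211.9712] [335.0148 160.1589] [-120.9524   62.9309  265.4808]
0.094 0 [369.8664 208.8229] [331.6857 163.2602] [-111.165    66.5086  254.636 ]
0.094 0.008 [368.3476 209.6123] [332.6423 162.3372] [-116.061    69.7197  260.0874]
0.094 0.016 [366.8104 210.4112] [333.6081 161.4053] [-120.9571   72.9308  265.5387]
0.104 0 [366.4827 207.2846] [330.268 164.517] [-111.1697   76.5084  254.694 ]
0.104 0.008 [364.9446 208.0642] [331.2227 163.5954] [-116.0658   79.7195  260.1453]
0.104 0.016 [363.3879 208.8532] [332.1867 162.6647] [-120.9618   82.9306  265.5967]
0.113 0 [363.4412 205.9019] [328.9793 165.6594] [-111.174    85.5083  254.7462]
0.113 0.008 [361.8858 206.6727] [329.9323 164.739 ] [-116.07     88.7193  260.1975]
0.113 0.016 [360.3116 207.4528] [330.8945 163.8095] [-120.9661   91.9304  265.6489]
```

```bash
cat > ov.py <<'E'
from s6 import *
x,A=pose(rk(*map(float,sys.argv[1:4])),-23.9,float(sys.argv[4]) if len(sys.argv)>4 else 59.4,.014,phi,0); plan(T(A.as_matrix(),x)); q,mg,e,n=walk(observe()['joints'],x,A); print(q,mg,e)
E
python3 ov.py 4 -25 230
```

```text
7 rows of [0.31, 0.43, 0.67, -0.57, -0.01, 0.24] d 0.119 a 17.4
[-0.89  0.45  0.65  2.29  1.61  0.71 -2.43] 0.2605774992922303 1.848768041642267e-06
```

```bash
python3 -m handwheel '[[0.16,0.22,0.34,-0.3,0,0.12],[0.31,0.43,0.67,-0.57,-0.01,0.24],[0.31,0.43,0.67,-0.57,-0.01,0.24]]'
python3 -m handwheel '[[0.16,0.22,0.34,-0.29,0,0.12],[0.16,0.22,0.34,-0.29,0,0.12],[0.16,0.22,0.34,-0.29,0,0.12]]'
python3 ov.py 4 -25 230
python3 - <<'E'
from h import *
m=trace('basket','side'); cam('side')
for q in m[:1]:
    r=q['region']; print(q['score'])
    for y in range(140,200,4):
        c=np.where(r[y])[0]; print(y,(c.min(),c.max()) if len(c) else None,end='; ')
E
```

```text
clock: 28.85
position: [0.5334, -0.1116, 0.2329]
ee_rot: [1.976, 1.034, 0.155]
force: [0.5, -0.2, -2.2]
width: 0.101
gripper_force: 24.8
clock: 29.1
position: [0.5568, -0.1218, 0.228]
ee_rot: [1.934, 0.994, 0.195]
force: [-0.2, -0.6, -2.0]
width: 0.1
gripper_force: 24.8
 3 rows of [0.31, 0.42, 0.66, -0.56, -0.01, 0.25] d 0.050 a 7.3
[-0.87  0.44  0.63  2.29  1.61  0.72 -2.43] 0.24906061224515685 5.881084165696355e-07
0.85
140 None; 144 None; 148 None; 152 None; 156 None; 160 (np.int64(336), np.int64(338)); 164 (np.int64(333), np.int64(335)); 168 (np.int64(333), np.int64(361)); 172 (np.int64(333), np.int64(363)); 176 (np.int64(334), np.int64(370)); 180 (np.int64(335), np.int64(371)); 184 (np.int64(333), np.int64(368)); 188 (np.int64(332), np.int64(365)); 192 (np.int64(333), np.int64(361)); 196 (np.int64(335), np.int64(358));
```

```bash
python3 -m handwheel '[[0.16,0.21,0.33,-0.28,0,0.12],[0.16,0.21,0.33,-0.28,0,0.12]]' | egrep 'pos|force'
python3 -m handwheel '[[0.16,0.21,0.33,-0.28,0,0.12],[0.16,0.21,0.33,-0.28,0,0.12],[0.16,0.21,0.33,-0.28,0,0.12]]'| egrep 'pos|force'
python3 ov.py 4 -25 230
python3 - <<'E'
from h import *
t,s=cam('top','pics/top7.png'),cam('side','pics/side7.png')
Rz=R.from_euler('z',-23.9,degrees=True); rk=lambda x,y,z:np.array([.6018,-.107,0])+Rz.apply(np.array([x,y,z])/1000)
x,y,k=295,135,8; im=cv2.imread('pics/side7.png')
c=cv2.resize(im[y:y+75,x:x+60],None,fx=k,fy=k,interpolation=cv2.INTER_CUBIC)
def dot(p,col): u=(proj(s,p)[0]-[x-.5,y-.5])*k; cv2.circle(c,tuple(int(v) for v in u),3,col,1)
for yy in(-50,50): dot(rk(-8,yy,205),(0,0,255)); dot(rk(-22,yy,205),(0,0,255)); dot(rk(0,yy,185),(255,0,255))
for e in(0,84): dot(rk(0,e,226),(0,255,0))
dot(rk(-33,58,204),(255,255,0))
x2,y2=365,165; im=cv2.imread('pics/top7.png'); c2=cv2.resize(im[y2:y2+75,x2:x2+40],None,fx=k,fy=k,interpolation=cv2.INTER_CUBIC)
def dot2(p,col): u=(proj(t,p)[0]-[x2-.5,y2-.5])*k; cv2.circle(c2,tuple(int(v) for v in u),3,col,1)
for e in(0,84): dot2(rk(0,e,226),(0,255,0))
for yy in(-50,50): dot2(rk(-22,yy,205),(0,0,255)); dot2(rk(-8,yy,205),(0,0,255))
cv2.imwrite('pics/c8.png',np.hstack([c,c2]))
q=trace('basket','side')[0]; r=q['region']; print(q['score'])
for yy in range(150,200,3):
    cc=np.where(r[yy])[0]; print(yy,(int(cc.min()),int(cc.max())) if len(cc) else None,end='; ')
E
```

```text
position: [0.5719, -0.1279, 0.2262]
force: [-0.3, 0.7, -2.0]
gripper_force: 24.8
position: [0.5954, -0.1374, 0.2241]
force: [-0.2, -0.6, -2.3]
gripper_force: 24.8
 1 rows of [0.14, 0.2, 0.35, -0.29, -0.05, 0.14] d 0.009 a 1.3
[-0.86  0.44  0.6   2.29  1.61  0.73 -2.43] 0.26434286808554885 2.5662300618120304e-07
0.84
150 None; 153 None; 156 (313, 315); 159 (310, 311); 162 (306, 308); 165 (303, 304); 168 (301, 314); 171 (301, 325); 174 (301, 303); 177 (301, 327); 180 (299, 328); 183 (297, 333); 186 (296, 330); 189 (298, 327); 192 (298, 324); 195 (297, 322); 198 (302, 319);
```

View pics/c8.png

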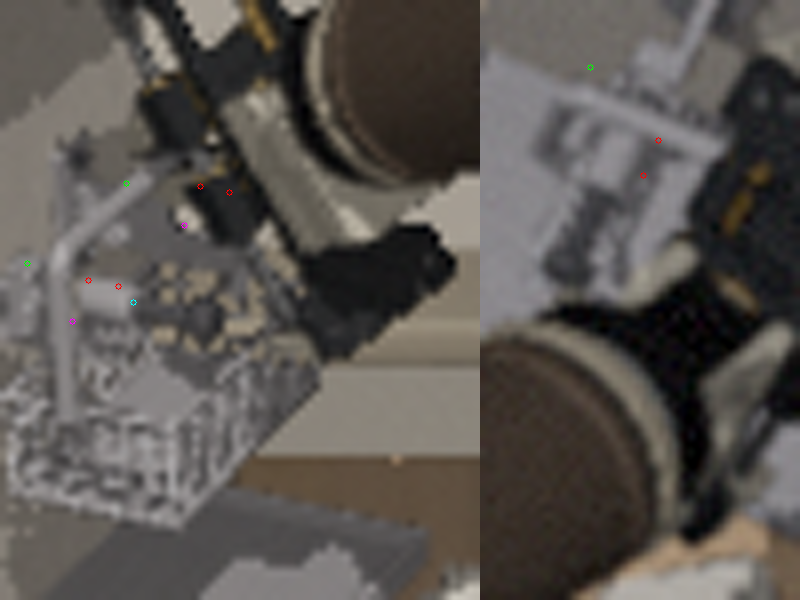

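```bash
cat > rp.py <<'E'
from s6 import *
def rpos():
    P,o=now(); g=P[:3,3]-.014*P[:3,2]
    return R.from_euler('z',23.9,degrees=True).apply(g-[.6018,-.107,0])*1000,np.degrees(np.arccos(-P[2,2])),o
if __name__=='__main__':
    g,tl,o=rpos(); print('g rack',g.round(1),'tilt',round(tl,1),'F',np.round(R.from_euler('z',23.9,degrees=True).apply(o['force']),1),o['joints'].round(2))
E
python3 rp.py; python3 ov.py 5 -24 226; python3 ov.py 6 -24 226 57
```

```text
g rack [ -4.7 -25.1 230.7] tilt 61.1 F [-1.2 -0.2 -2.5] [-0.87  0.45  0.59  2.32  1.55  0.75 -2.39]
 1 rows of [0.27, 0.07, 0.47, -0.3, -0.03, 0.16] d 0.011 a 1.4
[-0.85  0.45  0.6   2.29  1.62  0.73 -2.44] 0.26480777170424075 2.2721215938515518e-07
 1 rows of [0.28, 0.07, 0.51, 0.25, -0.03, -0.08] d 0.012 a 1.1
[-0.84  0.43  0.6   2.27  1.56  0.7  -2.34] 0.2749400665799655 2.8741706873731504e-07
```

```bash
python3 -m handwheel '[[0.14,0.04,0.24,-0.15,0,0.08],[0.14,0.04,0.24,-0.15,0,0.08],[0,0,0,0,0,0]]' | grep force
python3 rp.py; python3 ov.py 6 -24 206; python3 ov.py 6 -24 216
```

```text
force: [0.2, 0.5, -1.7]
gripper_force: 24.8
g rack [  5.6 -23.5 226. ] tilt 62.2 F [-0.   0.5 -1.7] [-0.85  0.48  0.59  2.31  1.6   0.75 -2.46]
 2 rows of [0.09, -0.43, 0.25, 0.0, -0.02, -0.01] d 0.020 a 0.2
[-0.84  0.49  0.59  2.3   1.66  0.72 -2.52] 0.2209068895285995 1.720789858344261e-07
 1 rows of [0.09, -0.42, 0.26, 0.0, -0.04, -0.01] d 0.010 a 0.2
[-0.84  0.47  0.59  2.29  1.64  0.72 -2.48] 0.2600925972930823 1.3687431726437703e-07
```

```bash
D='x'
python3 -m handwheel '[[0.05,-0.21,0.13,0,0,0],[0.05,-0.21,0.13,0,0,0]]' | grep force; python3 rp.py
python3 -m handwheel '[[0.03,-0.16,0.09,0,0,0],[0,0,0,0,0,0]]' | grep force; python3 rp.py
python3 -m handwheel '[[0.03,-0.16,0.09,0,0,0],[0,0,0,0,0,0]]' | grep force; python3 rp.py
```

```text
force: [0.2, 0.7, -1.5]
gripper_force: 24.8
g rack [  5.9 -24.1 216.1] tilt 62.2 F [-0.1  0.7 -1.5] [-0.84  0.51  0.58  2.32  1.62  0.74 -2.51]
force: [-0.8, 0.1, -2.7]
gripper_force: 24.8
g rack [  5.7 -24.5 211.6] tilt 62.2 F [-0.8 -0.3 -2.7] [-0.84  0.52  0.58  2.32  1.63  0.74 -2.52]
force: [-0.6, -0.0, -2.0]
gripper_force: 24.8
g rack [  6.  -24.5 208.2] tilt 62.3 F [-0.6 -0.3 -2. ] [-0.84  0.53  0.57  2.33  1.64  0.74 -2.54]
```

```bash
for i in 1; do
python3 -m handwheel '[[0.03,-0.16,0.09,0,0,0],[0,0,0,0,0,0]]' | grep ^force; python3 rp.py
python3 -m handwheel '[[0.03,-0.16,0.09,0,0,0],[0,0,0,0,0,0]]' | grep ^force; python3 rp.py
done
```

```text
force: [0.1, 0.3, -2.2]
g rack [  6.1 -24.7 204.5] tilt 62.3 F [-0.1  0.3 -2.2] [-0.83  0.54  0.57  2.33  1.65  0.74 -2.55]
force: [-1.1, -0.4, -2.2]
g rack [  6.1 -24.8 200.7] tilt 62.3 F [-0.9 -0.8 -2.2] [-0.83  0.54  0.57  2.33  1.66  0.74 -2.57]
```

```bash
python3 -m handwheel '[[0.03,-0.16,0.09,0,0,0],[0,0,0,0,0,0]]' | grep ^force; python3 rp.py
python3 -m handwheel '[[0.02,-0.11,0.06,0,0,0],[0,0,0,0,0,0]]' | grep ^force; python3 rp.py
python3 -m handwheel '[[0.01,-0.06,0.04,0,0,0],[0,0,0,0,0,0]]' | grep ^force; python3 rp.py
```

```text
force: [-0.1, 0.2, -2.5]
g rack [  6.1 -25.  197. ] tilt 62.3 F [-0.2  0.1 -2.5] [-0.82  0.55  0.56  2.33  1.67  0.74 -2.59]
force: [-0.3, -0.4, -2.5]
g rack [  6.1 -25.2 194.6] tilt 62.3 F [-0.1 -0.4 -2.5] [-0.82  0.56  0.56  2.33  1.68  0.73 -2.6 ]
force: [0.3, -0.1, -2.6]
g rack [  6.2 -25.3 193.4] tilt 62.3 F [ 0.3  0.  -2.6] [-0.82  0.56  0.56  2.33  1.68  0.73 -2.6 ]
```

```bash
python3 -m handwheel '[[0.02,-0.09,0.05,0,0,0],[0,0,0,0,0,0]]' | grep ^force; python3 rp.py
python3 -m handwheel '[[0.02,-0.09,0.05,0,0,0],[0,0,0,0,0,0]]' | grep ^force; python3 rp.py
python3 - <<'E'
from h import *
t,s=cam('top'),cam('side')
for n,c in(('top',t),('side',s)):
    for l in('handle_bar','throat'): print(n,l,[(np.round(np.array(q['point'])*S,1),round(q['score'],2)) for q in place_of(l,n)[:1]])
Rz=R.from_euler('z',-23.9,degrees=True); rk=lambda x,y,z:np.array([.6018,-.107,0])+Rz.apply(np.array([x,y,z])/1000)
print('seated corner px',proj(s,rk(0,84,190)),proj(s,rk(-8,76,190)),proj(s,rk(-8,76,210)))
r=trace('basket','side')[0]['region']
for yy in range(150,200,3):
    cc=np.where(r[yy])[0]; print(yy,(int(cc.min()),int(cc.max())) if len(cc) else None,end='; ')
E
```

```text
force: [0.8, -0.3, -1.8]
g rack [  6.2 -25.3 191.2] tilt 62.3 F [ 0.8  0.1 -1.8] [-0.82  0.57  0.56  2.33  1.69  0.73 -2.61]
force: [-0.6, -0.3, -1.9]
g rack [  6.2 -25.3 189.1] tilt 62.3 F [-0.4 -0.5 -1.9] [-0.82  0.57  0.56  2.34  1.69  0.73 -2.62]
top handle_bar [(array([399.9, 185.6]), 0.9)]
top throat [(array([393.6, 241.4]), 0.5)]
side handle_bar [(array([311.7, 163.7]), 0.91)]
side throat [(array([308.7, 172.1]), 0.64)]
seated corner px [[298.46756872 177.57404297]] [[301.8475097 177.0104111]] [[301.57485421 171.43286839]]
150 None; 153 None; 156 None; 159 None; 162 None; 165 None; 168 (309, 312); 171 None; 174 (302, 304); 177 (300, 302); 180 (299, 323); 183 (299, 323); 186 (299, 323); 189 (299, 324); 192 (295, 330); 195 (294, 328); 198 (294, 326);
```

```bash
python3 -m handwheel '[[0.02,-0.09,0.05,0,0,0],[0,0,0,0,0,0]]' | grep ^force; python3 rp.py
python3 -m handwheel '[[0.02,-0.09,0.05,0,0,0],[0,0,0,0,0,0]]' | grep ^force; python3 rp.py
```

```text
force: [0.1, 0.7, -2.4]
g rack [  6.3 -25.3 187.1] tilt 62.3 F [-0.2  0.7 -2.4] [-0.81  0.58  0.55  2.34  1.7   0.73 -2.63]
force: [-2.2, 3.0, 6.4]
g rack [  6.9 -25.5 186.1] tilt 62.4 F [-3.3  1.8  6.4] [-0.81  0.58  0.55  2.34  1.7   0.74 -2.64]
```

```bash
cat > peek.py <<'E'
from h import *
c=cam('side')
r=trace('basket','side')[0]['region']
print([(yy,int(np.where(r[yy])[0].min()),int(np.where(r[yy])[0].max())) for yy in range(160,190,2) if r[yy].any()])
print([(np.round(np.array(q['point'])*S,1),round(q['score'],2)) for q in place_of('bolt_knob','side')[:1]])
E
python3 peek.py
```

```text
[(176, 301, 303), (178, 300, 301), (180, 300, 322), (182, 319, 322), (184, 300, 322), (186, 300, 324), (188, 300, 325)]
[(array([321.4, 179.6]), 0.45)]
```

```bash
python3 -m handwheel '[[0,0,0,0,0,0],[0,0,0,0,0,0],[0,0,0,0,0,0],[0,0,0,0,0,0]]' 0.36; python3 rp.py; python3 peek.py; python3 ov.py -60 -25 205 54
```

```text
clock: 32.85
position: [0.6051, -0.1425, 0.1786]
ee_rot: [1.854, 0.911, 0.277]
force: [-0.1, -0.1, 0.2]
width: 0.331
gripper_force: 0.0
g rack [  6.3 -25.5 185.1] tilt 62.3 F [-0.  -0.1  0.2] [-0.81  0.58  0.55  2.34  1.7   0.74 -2.64]
[(160, 273, 306), (162, 273, 306), (164, 273, 309), (166, 274, 309), (168, 274, 309), (170, 274, 310), (172, 274, 313), (174, 274, 314), (176, 274, 313), (178, 275, 312), (180, 275, 311), (182, 275, 304), (184, 275, 298), (186, 275, 298), (188, 275, 297)]
[(array([323.9, 176.1]), 0.58)]
 4 rows of [-0.33, -0.25, -0.76, 0.31, -0.01, -0.14] d 0.070 a 5.5
[-0.9   0.38  0.54  2.36  1.48  0.76 -2.34] 0.17424477203934918 2.2576382499479285e-06
```

```bash
python3 -m handwheel '[[0,0,-0.4,0,0,0],[0,0,-0.5,0,0,0],[0,0,-0.5,0,0,0]]' | egrep 'force|pos'; python3 rp.py
python3 -m handwheel '[[0,0,-0.6,0,0,0],[0,0,-0.7,0,0,0]]' | egrep 'force|pos'; python3 rp.py
python3 - <<'E'
from h import *
t,s=cam('top','pics/top8.png'),cam('side','pics/side8.png'); np.set_printoptions(precision=4,suppress=True)
pt={}
for l in('handle_bar','throat','basket','bolt_knob','barrel'):
    for n,c in(('top',t),('side',s)): 
        q=place_of(l,n)[:1]
        if q: pt[l,n]=np.array(q[0]['point'])*S; print(l,n,pt[l,n].round(1),round(q[0]['score'],2))
    if (l,'top') in pt and (l,'side') in pt:
        X,e=tri(t,pt[l,'top'],s,pt[l,'side']); print(l,R.from_euler('z',23.9,degrees=True).apply(X-[.6018,-.107,0])*1000,e)
E
```

```text
position: [0.5888, -0.123, 0.1919]
force: [0.3, -0.3, 0.0]
gripper_force: 0.0
g rack [-16.4 -14.2 198.4] tilt 62.3 F [ 0.4 -0.2  0. ] [-0.88  0.54  0.55  2.35  1.61  0.76 -2.57]
position: [0.5743, -0.105, 0.2041]
force: [-0.4, -0.2, -0.0]
gripper_force: 0.0
g rack [-37.   -3.6 210.6] tilt 62.3 F [-0.3 -0.4 -0. ] [-0.94  0.5   0.55  2.36  1.53  0.8  -2.52]
handle_bar top [402.8 186. ] 0.93
handle_bar side [310.7 164.3] 0.9
handle_bar [  0.0791   2.6754 202.2539] 0.002544191101039066
throat top [397.2 188.4] 0.97
throat side [312.5 167.5] 0.81
throat [-12.2982  14.1444 197.9858] 0.0028843131153169356
basket top [393.9 193.6] 0.75
basket side [312.9 199.9] 0.88
basket [ 3.0853  0.8136 65.225 ] 0.00924463037775775
bolt_knob top [373.3 196.7] 0.37
bolt_knob side [320.3 178.9] 0.47
bolt_knob [-64.7291  65.9025 191.3985] 0.006438532773161095
barrel top [381.7 190.5] 0.64
barrel side [314.8 172.4] 0.91
barrel [-39.6511  52.32   203.0867] 0.004617668992449387
```

```bash
cat > bp.py <<'E'
from s6 import *
q0=observe()['joints']; best_=[]
def P2(x,y,z,th,ph,hd=-23.9): return pose(rk(x,y,z),hd,th,0,ph,0)
for th in(25,32,40,45,50):
    for ph in(-24,-10,0):
      for hd in(-23.9,-10):
        q=q0;m=9;e=0;n=0
        for a in((-110,20,235),(-112,59,192),(-50,59,192)):
            q,mg,er,k=walk(q,*P2(*a,th,ph,hd)); m=min(m,mg);e=max(e,er);n+=k
        best_.append((m,e,n,th,ph,hd))
best_=[b for b in best_ if b[1]<.005]; best_.sort(key=lambda b:-b[0])
for b in best_[:10]: print(np.round(b,3))
E
python3 bp.py
```

```text
[  0.23   0.    18.    25.   -24.   -23.9 ]
[  0.23   0.    16.    32.   -24.   -23.9 ]
[  0.23   0.    14.    40.   -24.   -23.9 ]
[  0.22   0.    14.    45.   -24.   -23.9 ]
[  0.21   0.    14.    50.   -24.   -23.9 ]
[  0.21   0.    19.    25.   -24.   -10.  ]
[  0.21   0.    19.    25.   -10.   -23.9 ]
[  0.21   0.    17.    32.   -24.   -10.  ]
[  0.21   0.    17.    32.   -10.   -23.9 ]
[  0.2   0.   20.   25.    0.  -23.9]
```

```bash
cat > b2.py <<'E'
from s6 import *
def tp():
    P,o=now(); return R.from_euler('z',23.9,degrees=True).apply(P[:3,3]-[.6018,-.107,0])*1000,o
if __name__=='__main__':
    p,o=tp(); print('tcp rack',p.round(1),'F',np.round(R.from_euler('z',23.9,degrees=True).apply(o['force']),1),round(o['clock'],2),o['joints'].round(2)); G=None
    for w in sys.argv[1:]:
        x,A=pose(rk(*map(float,w.split(','))),-23.9,45,0,phi,0); G=plan(T(A.as_matrix(),x),T0=G)
E
python3 b2.py=1 2>/dev/null; python3 b2.py -- 2>/dev/null | head -1; python3 b2.py ' -110,20,235' ' -115,55,193' ' -95,55,193'
```

```text
tcp rack [-25.1  -9.7 203.7] F [ 0.6  0.3 -0.1] 34.02 [-0.94  0.5   0.55  2.36  1.53  0.8  -2.52]
tcp rack [-25.1  -9.7 203.7] F [ 0.6  0.3 -0.1] 34.02 [-0.94  0.5   0.55  2.36  1.53  0.8  -2.52]
 6 rows of [-0.07, -0.21, -0.76, 0.55, -0.0, -0.25] d 0.095 a 14.5
 4 rows of [0.53, -0.42, 0.12, -0.0, 0.0, -0.0] d 0.055 a 0.0
 2 rows of [0.14, 0.35, 0.32, -0.0, 0.0, -0.0] d 0.020 a 0.0
```

```bash
python3 -m handwheel '[[-0.07,-0.21,-0.76,0.55,0,-0.25],[-0.07,-0.21,-0.76,0.55,0,-0.25],[-0.07,-0.21,-0.76,0.55,0,-0.25],[-0.07,-0.21,-0.76,0.55,0,-0.25],[-0.07,-0.21,-0.76,0.55,0,-0.25],[-0.07,-0.21,-0.76,0.55,0,-0.25]]' | grep force
python3 -m handwheel '[[0.53,-0.42,0.12,0,0,0],[0.53,-0.42,0.12,0,0,0],[0.53,-0.42,0.12,0,0,0],[0.53,-0.42,0.12,0,0,0],[0,0,0,0,0,0]]' 0 10
python3 b2.py ' -95,55,193' ' -85,55,193'
python3 - <<'E'
from h import *
t,s=cam('top','pics/top9.png'),cam('side','pics/side9.png'); np.set_printoptions(precision=4,suppress=True)
pt={}
for l in('handle_bar','basket','bolt_knob','barrel'):
    for n,c in(('top',t),('side',s)): 
        q=place_of(l,n)[:1]
        if q: pt[l,n]=np.array(q[0]['point'])*S; print(l,n,pt[l,n].round(1),round(q[0]['score'],2))
    if (l,'top') in pt and (l,'side') in pt:
        X,e=tri(t,pt[l,'top'],s,pt[l,'side']); print(l,R.from_euler('z',23.9,degrees=True).apply(X-[.6018,-.107,0])*1000,e)
E
```

```text
force: [0.6, -0.1, -0.2]
gripper_force: 0.0
clock: 34.93
position: [0.5188, -0.0087, 0.1917]
ee_rot: [2.007, 1.076, 0.111]
force: [-0.6, 1.3, -0.2]
width: 0.047
gripper_force: 0.0
tcp rack [-115.7   56.2  191.7] F [-1.1  0.9 -0.2] 34.93 [-1.05  0.38  0.47  2.26  1.01  0.86 -2.  ]
 2 rows of [0.11, 0.39, 0.33, 0.0, -0.02, 0.03] d 0.021 a 0.3
 1 rows of [0.14, 0.35, 0.32, -0.0, 0.0, -0.0] d 0.010 a 0.0
handle_bar top [400.9 187. ] 0.8
handle_bar side [310.6 168.7] 0.98
handle_bar [ -0.1357   4.8087 187.0789] 0.002337934010211511
basket top [392.3 193.9] 0.86
basket side [315.7 199.6] 0.79
basket [-5.7549  4.5332 71.539 ] 0.014849484096399055
bolt_knob top [376.8 199.4] 0.57
bolt_knob side [320.5 176.6] 0.44
bolt_knob [-64.5353  55.2234 193.7569] 0.0006542276512837268
barrel top [383.4 184.1] 0.91
barrel side [315. 173.] 0.73
barrel [-29.2119  51.8566 201.3473] 0.018634479303625617
```

```bash
python3 -m handwheel '[[0.12,0.37,0.33,0,0,0],[0.12,0.37,0.33,0,0,0]]' | grep ^force
python3 -m handwheel '[[0.06,0.14,0.13,0,0,0],[0.06,0.14,0.13,0,0,0]]' | grep ^force; python3 b2.py
python3 -m handwheel '[[0.06,0.14,0.13,0,0,0],[0.06,0.14,0.13,0,0,0]]' | grep ^force; python3 b2.py
```

```text
force: [0.5, 0.2, -0.6]
force: [0.7, 0.3, 0.4]
tcp rack [-85.9  53.4 193.7] F [0.5 0.6 0.4] 35.77 [-1.    0.4   0.49  2.22  1.03  0.83 -1.96]
force: [-0.7, 0.0, 0.9]
tcp rack [-78.4  53.8 193.4] F [-0.6 -0.2  0.9] 35.93 [-0.99  0.41  0.49  2.21  1.03  0.82 -1.95]
```

```bash
python3 -m handwheel '[[0.06,0.14,0.13,0,0,0]]' | grep ^force
python3 -m handwheel '[[0.06,0.14,0.13,0,0,0]]' | grep ^force; python3 b2.py
python3 -m handwheel '[[0.06,0.14,0.13,0,0,0]]' | grep ^force
python3 -m handwheel '[[0.06,0.14,0.13,0,0,0]]' | grep ^force; python3 b2.py
python3 -c "
from h import *
for n in('top','side'):
    cam(n); print([(np.round(np.array(q['point'])*S,1),round(q['score'],2)) for q in place_of('bolt_knob',n)[:2]])"
```

```text
force: [-2.7, 0.2, 0.5]
force: [-2.1, 1.5, 0.8]
tcp rack [-70.8  54.  193.2] F [-2.5  0.5  0.8] 36.1 [-0.97  0.42  0.5   2.2   1.03  0.81 -1.94]
force: [-2.8, 1.0, 0.5]
force: [-2.5, -0.0, 2.0]
tcp rack [-62.7  54.  193.2] F [-2.2 -1.   2. ] 36.27 [-0.96  0.42  0.5   2.19  1.04  0.8  -1.93]
[]
[(array([316.4, 173.9]), 0.54), (array([310.9, 165.7]), 0.51)]
```

```bash
python3 -m handwheel '[[0.06,0.14,0.13,0,0,0]]' | grep ^force
python3 -m handwheel '[[0.04,0.11,0.1,0,0,0]]' | grep ^force; python3 b2.py
python3 -m handwheel '[[0.04,0.11,0.1,0,0,0]]' | grep ^force; python3 b2.py
```

```text
force: [-2.2, 0.3, 1.8]
force: [-2.3, 1.1, 1.2]
tcp rack [-55.7  54.3 193.2] F [-2.5  0.1  1.2] 36.63 [-0.95  0.43  0.5   2.18  1.04  0.79 -1.92]
force: [-2.5, 1.6, 0.6]
tcp rack [-52.6  54.3 193.2] F [-2.9  0.5  0.6] 36.72 [-0.94  0.43  0.5   2.17  1.04  0.79 -1.91]
```

```bash
python3 -m handwheel '[[0.03,0.07,0.06,0,0,0]]' | grep ^force; python3 b2.py
python3 -m handwheel '[[0.03,0.07,0.06,0,0,0]]' | grep ^force; python3 b2.py
python3 -m handwheel '[[0.02,0.05,0.04,0,0,0]]' | grep ^force; python3 b2.py
```

```text
force: [-1.9, 1.0, 0.3]
tcp rack [-50.5  54.3 193.2] F [-2.1  0.2  0.3] 36.8 [-0.94  0.43  0.5   2.17  1.04  0.79 -1.91]
force: [-10.6, 5.3, 1.4]
tcp rack [-48.8  54.3 193.2] F [-11.9   0.6   1.4] 36.88 [-0.94  0.44  0.5   2.17  1.04  0.78 -1.91]
force: [-20.9, 11.1, 10.7]
tcp rack [-48.5  54.2 192.8] F [-23.7   1.7  10.7] 36.97 [-0.93  0.44  0.5   2.17  1.04  0.78 -1.91]
```

```bash
python3 -m handwheel '[[-0.06,-0.14,-0.13,0,0,0],[-0.14,-0.35,-0.32,0,0,0],[-0.2,-0.5,-0.5,0,0,0],[-0.2,-0.5,-0.5,0,0,0],[-0.2,-0.5,-0.5,0,0,0],[-0.1,-0.2,-0.2,0,0,0],[0,0,0,0,0,0],[0,0,0,0,0,0]]'
python3 - <<'E'
from h import *
np.set_printoptions(precision=1,suppress=True)
t,s=cam('top'),cam('side'); pt={}
Rz=R.from_euler('z',-23.9,degrees=True)
for x in(-43,-71): X=np.array([.6018,-.107,0])+Rz.apply(np.array([x,58,204])/1000); print('knob at',x,proj(t,X),proj(s,X))
for l in('handle_bar','basket','bolt_knob','barrel'):
    for n,c in(('top',t),('side',s)):
        q=place_of(l,n)[:1]
        if q: pt[l,n]=np.array(q[0]['point'])*S; print(l,n,pt[l,n],round(q[0]['score'],2))
    if (l,'top') in pt and (l,'side') in pt:
        X,e=tri(t,pt[l,'top'],s,pt[l,'side']); print(l,Rz.inv().apply(X-[.6018,-.107,0])*1000,round(e,4))
print(proj(s,[.6018,-.107,.19]+Rz.apply([0,.084,0])))
r=trace('basket','side')[0]['region']
print([(yy,int(np.where(r[yy])[0].min()),int(np.where(r[yy])[0].max())) for yy in range(150,200,4) if r[yy].any()])
E
```

```text
clock: 37.63
position: [0.5226, -0.0113, 0.1957]
ee_rot: [2.008, 1.074, 0.112]
force: [0.9, 1.1, 0.5]
width: 0.004
gripper_force: 0.0
knob at -43 [[379.4 191.8]] [[313.9 172.8]]
knob at -71 [[375.6 200.5]] [[321.7 174.4]]
handle_bar top [401.4 188.5] 0.85
handle_bar side [311.1 166.3] 0.92
handle_bar [ -4.1   3.5 195.5] 0.0008
basket top [393.1 192.8] 0.58
basket side [314.3 199.1] 0.88
basket [-0.7  4.  72. ] 0.0139
bolt_knob top [388.7 200.8] 0.72
bolt_knob side [315.6 176.9] 0.42
bolt_knob [-39.2  23.2 170.6] 0.012
barrel top [380.2 189. ] 0.65
barrel side [311.  171.3] 0.83
barrel [-34.6  59.8 208.2] 0.0015
[[298.5 177.6]]
[(162, 316, 319), (166, 312, 314), (178, 300, 322), (186, 300, 330), (190, 298, 330), (194, 294, 329), (198, 293, 326)]
```

```bash
python3 -c "from cell import *;print(sign_off())"
```

```text
the job is handed in; nothing more can be done
None
```

The basket is hanging by its bar in both hooks and I let go of it. I then pushed the bolt about 27.5 mm until it hit a hard stop (peak force about 26 N), backed the arm clear and handed the job in at about 38 s; the hand-in gave no verdict, and the final state was checked only from camera detections and forces.

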